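# Lock the bean dispenser's lid

## Robot

A 6-joint arm with a two-finger parallel gripper is mounted at the origin on the work surface. World frame = base frame: x ahead of the robot, y to its left, z up, the work surface at z = 0. Lengths are in m, angles in degrees, forces in N, time in s.
With the tool pointing down it reaches from about 0.425 to 0.925 m from the base axis. Payload 12.5 kg.
Tool frame: the origin (TCP) lies at the very end of the fingers, on their centre line; the grasp point (between the pads) lies 19 mm behind it (r.tcp_to_grasp is the distance from the TCP to the grasp point, in m); z points along the fingers, y is the direction in which the jaws open and shut (so a half turn about z gives the same grasp; the last joint's range is limited). The gripper opens to 85 mm and grips with 20 to 120 N. Pads are 22 mm wide; open, the fingers measure 114 mm over their backs; the gripper's body (76 mm by 85 mm) begins 54 mm behind the grasp point. The pads swing forward as they close: fully open they stand 13 mm farther back than shut.
Start: joints at [58.293, 28.126, 89.318, -0, 62.55, -6.05], TCP at [0.271, 0.563, 0.231] pointing down, gripper open.
Joint ranges: [-177.58, 177.58], [-47.91, 125.51], [2.72, 160], [-65.01, 245.01], [3.68, 167.84], [-153.87, 153.87]. Speed limits (degrees/s): [127.2, 127.2, 159.86, 180, 180, 180].

## Interface

Orientations are given as a 3x3 rotation matrix whose columns are the frame's x, y, z axes.
In Python, from plant import r gives the robot as it stands.
- The arm moves only by the shell command python3 -m pendant 'ROWS' [FORCE]. ROWS is JSON, a list of rows, each a list of 7 numbers: the shift along the tool's x, y, z in mm, then the turn, a rotation vector about the tool's x, y, z in degrees, then the finger opening in mm, from 0 to 85.4. In form: [[tx, ty, tz, ax, ay, az, jaw], ...]. A call has exactly 5 rows; each row shifts and turns the commanded pose from where the row before left it, along the tool's axes as they then stand; what a row does not reach is not made up. A row lasts 1/12 s, in which the tool goes at most 41.7 mm and 7.16 degrees, less where a joint would pass 70% of its speed; a pose out of reach is approached as far as the arm can. A call with a gripper value outside its range is refused whole. The fingers move at their own pace and stop on an object; FORCE is the grip in N (left out, the last holds). Time passes only in rows, so rows that do not move let the fingers close, or fill a call up. It gives the time, the measured TCP pose, the force and the opening at its end, in the units of the state.
- r.get_obs(): the state, without advancing time (a new reading comes with each control period).
- r.read_camera(name): name is "side" or "top" or "wrist"; returns a dict with "image" (400x640x3 uint8, red, green, blue), "mtx" (3x3 intrinsics, pixels), "origin" and "attitude" of the camera in the world; the wrist camera has in their place "T_tool_cam" (4x4, takes a point from camera to tool coordinates, whose origin is the TCP and whose axes are the flange's). Camera axes: x right, y down, z forward; pixel columns grow to the right and rows downward; lengths in m; the calibration is good to about 2 mm. The wrist camera is an equidistant fisheye: a pixel r from the principal point sees the ray r / f radians off the axis. A picture is of the moment at which its call begins: read the wrist's pose just before it. There is no depth.
- r.finish_job(): hands the job in, once; it reports no verdict.
The state is a dict: "clock": time; "joints": joint angles; "qvel": joint speeds; "joint_efforts": joint torques, N m; "position": TCP position; "eef_rot": TCP orientation; "ft_force": force on the tool from outside, world axes, zero at the start; "torque": the same for the moment, N m; "grip_width": finger opening in m.
Only numpy, scipy, OpenCV 4.12 (cv2) and the standard library are available. Lean on these libraries where they do the work, as an engineer would, in place of code of your own. Each camera call takes 0.05 s, during which the arm holds its last target.

## Task

Lock the bean dispenser's lid: take the orange flat-bladed key from its wooden block, set its blade fully into the slot of the brass cam, turn the cam clockwise (about a quarter turn) until it clicks in against its stop and stays there by itself, and stand the key upright in its block again with its collar resting on the wood. Be gentle: neither press nor turn hard, because the stop sits a little differently on every lid and a cam forced past it, like a blade rammed at the lid, cracks it. Turn the cam with the key only and leave everything else as it stands.

Things in the scene. Friction and masses are not known exactly. Their poses are not given: they have to be found in the camera images.
- key: Flat-bladed key, 92 mm tall, upright, 0.08 to 0.13 kg; half-turn symmetric. Origin: centre of the blade's lower end; z up the shaft; x along the blade's 20 mm and the handle's 40 mm width. From the origin up: steel blade 20 x 3.5 mm to 12 mm; shaft 10 mm thick to 36; collar 32 mm across, 36 to 40; neck to 48; orange paddle handle 40 x 16 mm in section, 48 to 92: pinch its 16 mm (y) at about 70.
- key_tip (a point): Centre of the lower end of the key's blade (same point and axes as key). The lowest 2 mm of the blade are narrowed to 18 x 2.4 mm.
- stand: Pale wooden block, fixed, 80 x 70 x 45 mm, with a pocket 26 mm (x) x 14 mm (y), 40 mm deep, in the middle of its top. Origin: centre of its underside; x along the pocket's length, z up. The key stands in it, blade along x, collar on the block's top, so that its tip is 9 mm above the block's underside.
- dispenser: Clear bean dispenser, fixed, 160 (x) x 200 mm (y); top of its grey lid 142 mm above the shelf. Origin: centre of its underside, below the cam's axis; z up, black chute to -x. A black ring round the cam, 56 mm outside, 44 inside, stands 6 mm above the lid. Dots on the lid beside the ring mark the slot's direction: red (front) unlocked, green (+y) about where it locks.
- slot_floor (a point): Centre of the floor of the cam's slot, 144 mm above the shelf, on the cam's vertical axis; turns with the cam, x along the slot, z up. The cam is a brass disc 40 mm across, its top 154 mm above the shelf, cut right across by a slot 5.5 mm wide, 10 mm deep, mouth chamfered 1 mm; the blade can rock about 0.1 rad each way in it.
- cam_lock (a joint): Cam angle, rad: 0 unlocked (slot along the dispenser's x), growing clockwise seen from above. A light spring (0.011 N m/rad) turns an unseated cam back. It seats at 1.12 to 1.58, differently on each lid and unseen: 0.13 before the seat it meets a hump of about 0.09 N m, snaps over it and stands at a hard stop, held there. Stop turning at about 0.15 N m; 0.3 N m is too much.
- cup_low: Lower of two white cups, upright, 80 mm across, 62 mm tall; origin under its centre. Leave alone.
- cup_top: White cup standing upside down on the lower one, 80 mm across, 62 mm tall. Leave alone.
- jug: Stainless milk jug, 86 mm across, 100 mm tall, handle to its +y; origin under its centre. Leave alone.
- scoop: Pale yellow plastic scoop, 160 mm long along its x, 30 mm tall; origin on the shelf near its middle. Leave alone.
- jar: Blue jar with a wooden cap, 68 mm across, 100 mm tall; origin under its centre. Leave alone. (Not listed: fixed equipment up to 230 mm tall farther out: a cabinet to the right (x 0.63 to 0.85, y -0.70 to -0.42), a tray beyond x 0.81, a kettle near (0.72, 0.56) and a scale near (0.40, 0.60).)
Things that resemble listed ones, but are neither listed nor needed, are in the scene too. There is more than one size of the key; the job needs the smallest.

How it is judged:
By the outcome, as a careful person would: the job done as asked, in the order asked, and still so for the second after the job is handed in, with the robot touching nothing.
It also fails if it takes over 72 s, if anything falls off the work surface, if the arm or the gripper's body presses on something with over 40 N, if the wrist force passes 120 N, or if a joint passes its speed limit or range.

## Working session

There is one attempt and no reset: what is moved stays moved. The work goes in short steps, Python scripts to look and compute and a shell command to move; the robot and the scene stay as the last step left them, time stands still between calls to the robot, and variables do not carry over. Pictures are saved under pics/ and viewed, and the job is handed in when it is done.

```bash
ls; mkdir -p pics; python3 - <<'E'
from plant import r
import cv2,numpy as np
print(r.get_obs())
for n in ["side","top","wrist"]:
    c=r.read_camera(n)
    cv2.imwrite(f"pics/{n}0.png",c["image"][:,:,::-1])
    print(n,{k:v for k,v in c.items() if k!="image"})
print(r.tcp_to_grasp)
E
```

```text
pics
{'clock': 0.0, 'joints': array([ 5.82950983e+01,  2.81648334e+01,  8.93505502e+01, -1.38682954e-04,
        6.25510505e+01, -6.04976019e+00]), 'qvel': array([ 0.06115135,  0.03984515,  0.00131051,  0.03303514, -0.03342428,
       -0.0227941 ]), 'joint_efforts': array([ 6.05909827e-04, -6.18444514e+01, -2.61598599e+01,  4.26462987e-05,
        4.01834812e-03,  1.06022404e-05]), 'position': array([0.27044432, 0.56319562, 0.23071776]), 'eef_rot': array([[-9.01416716e-01,  4.32952116e-01, -6.07539037e-04],
       [ 4.32952526e-01,  9.01416183e-01, -9.87588477e-04],
       [ 1.20066999e-04, -1.15326432e-03, -9.99999328e-01]]), 'ft_force': array([-0.59978056, -0.3234317 ,  0.23220401]), 'torque': array([0.02145021, 0.01633178, 0.04552997]), 'grip_width': 0.08519402892219805}
side {'mtx': array([[375.70333915,   0.        , 317.72464622],
       [  0.        , 375.70333915, 198.06721067],
       [  0.        ,   0.        ,   1.        ]]), 'origin': array([0.46965742, 0.82132453, 0.79201783]), 'attitude': array([[-0.9971821 , -0.04448437,  0.06040701],
       [-0.07496521,  0.62139333
[... 280 characters left out ...]
392178 ]), 'attitude': array([[ 0.01800481, -0.98037366,  0.19632453],
       [-0.99980605, -0.01922106, -0.00429138],
       [ 0.00798073, -0.19620919, -0.98052958]])}
wrist {'mtx': array([[309.70691629,   0.        , 313.59279559],
       [  0.        , 309.70691629, 206.04177435],
       [  0.        ,   0.        ,   1.        ]]), 'T_tool_cam': array([[ 4.19167875e-06, -9.46150792e-01, -3.23726240e-01,
         8.28061038e-02],
       [ 9.99999975e-01, -6.89300619e-05,  2.14409284e-04,
        -3.85231546e-04],
       [-2.25177983e-04, -3.23726233e-01,  9.46150768e-01,
        -1.43324092e-01],
       [ 0.00000000e+00,  0.00000000e+00,  0.00000000e+00,
         1.00000000e+00]])}
0.0187
```

View pics/side0.png

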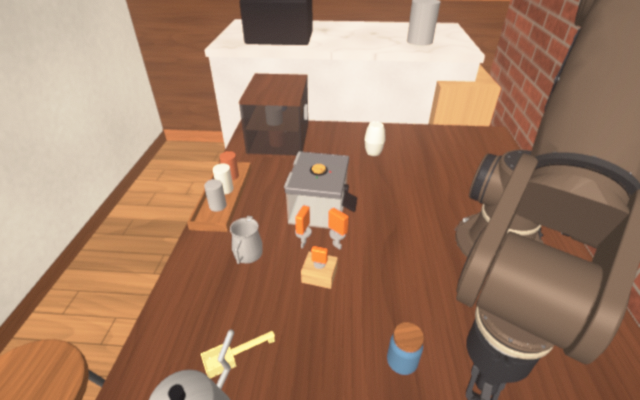

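View pics/top0.png

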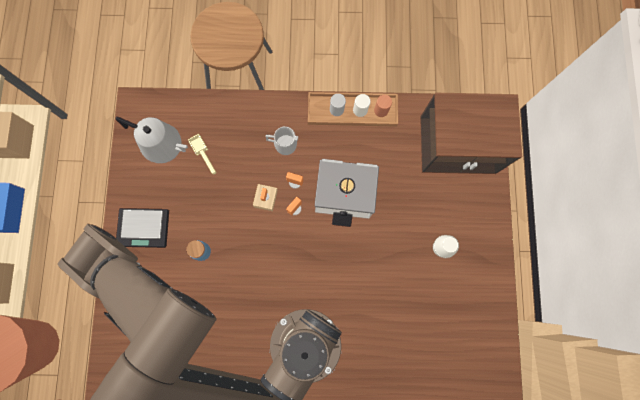

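View pics/wrist0.png

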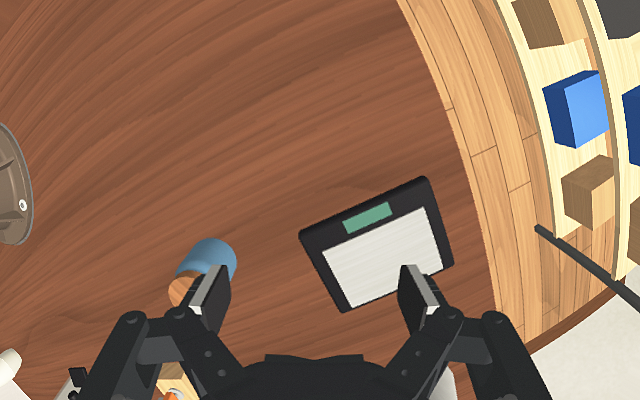

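Orange candidates: the key in the wooden block (side 319,257 / top 264,194), and two keys on round grey feet (side 303,220 and 338,222 / top 294,178 and 294,206). I'll check them in an enlarged crop.

```bash
cat > h.py <<'E'
import numpy as np,cv2
from plant import r
def ray(c,uv):
    m=c["mtx"];d=np.array([(uv[0]-m[0,2])/m[0,0],(uv[1]-m[1,2])/m[1,1],1.]);d=c["attitude"]@d
    return np.array(c["origin"]),d/np.linalg.norm(d)
def plane(o,d,z): return o+d*(z-o[2])/d[2]
def tri(rs):
    A=np.zeros((3,3));b=np.zeros(3)
    for o,d in rs:
        P=np.eye(3)-np.outer(d,d);A+=P;b+=P@o
    x=np.linalg.solve(A,b);return x,[np.linalg.norm((np.eye(3)-np.outer(d,d))@(x-o)) for o,d in rs]
def wcam(obs,c):
    T=np.eye(4);T[:3,:3]=obs["eef_rot"];T[:3,3]=obs["position"]
    return T@c["T_tool_cam"]
def wray(W,m,uv):
    x,y=(uv[0]-m[0,2])/m[0,0],(uv[1]-m[1,2])/m[1,1];th=np.hypot(x,y)
    s=np.sin(th)/max(th,1e-9);d=W[:3,:3]@np.array([x*s,y*s,np.cos(th)]);return W[:3,3].copy(),d
def wproj(W,m,p):
    q=W[:3,:3].T@(np.array(p)-W[:3,3]);th=np.arctan2(np.hypot(q[0],q[1]),q[2]);s=th/np.hypot(q[0],q[1])
    return np.array([m[0,0]*q[0]*s+m[0,2],m[1,1]*q[1]*s+m[1,2]])
E
python3 - <<'E'
import cv2,numpy as np
a=cv2.imread("pics/side0.png")[140:300,270:380];b=cv2.imread("pics/top0.png")[150:235,240:390]
cv2.imwrite("pics/c1.png",np.vstack([np.hstack([cv2.resize(a,None,fx=3.5,fy=3.5,interpolation=2), np.zeros((560,5,3),np.uint8)])]))
cv2.imwrite("pics/c2.png",cv2.resize(b,None,fx=5,fy=5,interpolation=2))
E
```

```text
(no output)
```

View pics/c1.png

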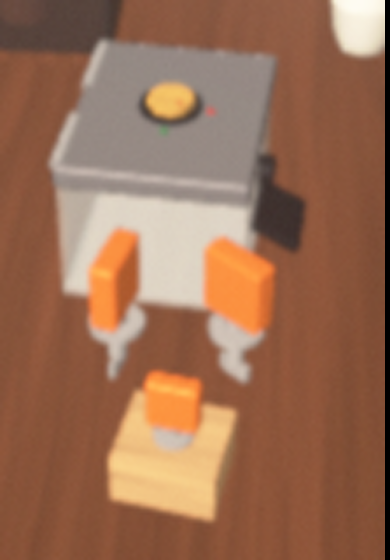

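View pics/c2.png

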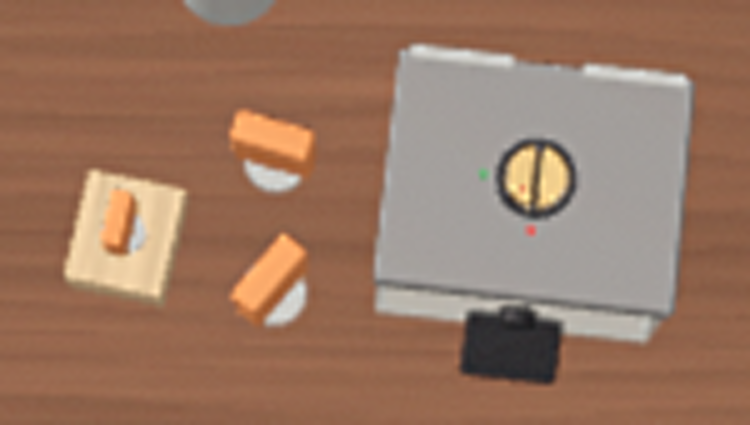

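The crop shows the block's key (c1 172,400) is clearly smaller than the two on the left and right, and is the only one in the wooden block: that's the one. The slot is near the red dot line, unlocked. Coarse positions next.

```bash
python3 - <<'E'
from h import *
s=r.read_camera("side");t=r.read_camera("top")
def om(c,box):
    im=c["image"][box[1]:box[3],box[0]:box[2]];h=cv2.cvtColor(im,cv2.COLOR_RGB2HSV)
    m=((h[...,0]<16)&(h[...,1]>170)&(h[...,2]>180)).astype(np.uint8)
    n,l,st,ce=cv2.connectedComponentsWithStats(m);i=1+np.argmax(st[1:,4]);
    p=np.argwhere(l==i)[:,::-1].astype(np.float32);return ce[i]+box[:2],st[i],cv2.minAreaRect(p)
for n,bs,bt in [("key",(305,240,335,275),(255,182,274,204)),("k2",(290,200,315,240),(282,168,306,186)),("k3",(325,205,352,238),(282,192,306,218))]:
    a=om(s,bs);b=om(t,bt);print(n,a,b,tri([ray(s,a[0]),ray(t,b[0])]))
# lid dots / cam
P=lambda c,uv,z:plane(*ray(c,uv),z)
for nm,uv in [("cam",(240+537/5,150+178/5)),("green",(240+483/5,150+174/5)),("red",(240+531/5,150+230/5))]:
    print(nm,P(t,uv,.154 if nm=="cam" else .142))
print("cam side",P(s,(270+170/3.5,140+100/3.5),.154), tri([ray(s,(270+170/3.5,140+100/3.5)),ray(t,(240+537/5,150+178/5))]))
for uv in [(92,172),(187,190),(163,300),(66,275)]: print("blk",P(t,(240+uv[0]/5,150+uv[1]/5),.045))
E
```

```text
key (array([319.05769231, 253.95673077]), array([  6,   6,  17,  17, 208], dtype=int32), ((13.55769157409668, 13.711538314819336), (17.062103271484375, 14.512594223022461), 11.309932708740234)) (array([265., 193.]), array([10, 11,  1,  1,  1], dtype=int32), ((10.0, 11.0), (0.0, 0.0), 0.0)) (array([0.51972281, 0.15445577, 0.07554915]), [np.float64(0.0013882587813550584), np.float64(0.0013882587813549266)])Traceback (most recent call last):
  File "<stdin>", line 9, in <module>
  File "<stdin>", line 6, in om
    return _wrapfunc(a, 'argmax', axis=axis, out=out, **kwds)
    return bound(*args, **kwds)
ValueError: attempt to get argmax of an empty sequence
```

```bash
python3 - <<'E'
from h import *
s=r.read_camera("side");t=r.read_camera("top")
def om(c,box):
    im=c["image"][box[1]:box[3],box[0]:box[2]].astype(int)
    m=((im[...,0]-im[...,2]>110)&(im[...,0]>190)&(im[...,1]<185)).astype(np.uint8)
    n,l,st,ce=cv2.connectedComponentsWithStats(m);i=1+np.argmax(st[1:,4]);
    return ce[i]+box[:2],st[i]
for n,bs,bt in [("key",(305,240,335,275),(255,182,274,204)),("k2",(290,200,315,240),(282,168,306,186)),("k3",(325,205,352,238),(282,192,306,218))]:
    a=om(s,bs);b=om(t,bt);print(n,a,b,tri([ray(s,a[0]),ray(t,b[0])]))
P=lambda c,uv,z:plane(*ray(c,uv),z)
for nm,uv in [("cam",(240+537/5,150+178/5)),("green",(240+483/5,150+174/5)),("red",(240+531/5,150+230/5))]:
    print(nm,P(t,uv,.154 if nm=="cam" else .142))
print("cam side", tri([ray(s,(270+170/3.5,140+100/3.5)),ray(t,(240+537/5,150+178/5))]))
for uv in [(92,172),(187,190),(163,300),(66,275)]: print("blk",P(t,(240+uv[0]/5,150+uv[1]/5),.045))
E
```

```text
key (array([318.78985507, 254.66666667]), array([  2,   6,  23,  19, 276], dtype=int32)) (array([263.025, 193.1  ]), array([ 6,  6,  5, 11, 40], dtype=int32)) (array([0.51918768, 0.16092621, 0.0795597 ]), [np.float64(0.000608521372828568), np.float64(0.000608521372828365)])
k2 (array([300.67932489, 219.55696203]), array([  5,   6,  14,  29, 237], dtype=int32)) (array([293.88118812, 176.6039604 ]), array([  4,   4,  17,  10, 101], dtype=int32)) (array([0.57687038, 0.05256842, 0.09945879]), [np.float64(0.0002516316815650005), np.float64(0.0002516316815647557)])
k3 (array([337.69478908, 220.98759305]), array([  3,   3,  20,  27, 403], dtype=int32)) (array([293.06542056, 204.46728972]), array([  4,   5,  15,  16, 107], dtype=int32)) (array([0.47574583, 0.05285448, 0.10133688]), [np.float64(0.0012929516559633347), np.float64(0.0012929516559632278)])
cam [ 0.53610222 -0.13205153  0.154     ]
green [ 0.54088142 -0.09597708  0.142     ]
red [ 0.50244727 -0.12901988  0.142     ]
cam side (array([ 0.53939479, -0.13282884,  0.14519787]), [np.float64(0.0012788992858650547), np.float64(0.0012788992858649925)])
blk [0.55876106 0.18250984 0.045     ]
blk [0.54677466 0.11327199 0.045     ]
blk [0.46572679 0.12778824 0.045     ]
blk [0.48258403 0.19805883 0.045     ]
```

```bash
python3 -m pendant '[[-20,-13,-1,0,0,0,85],[-34,-22,-2,0,0,0,85],[-34,-22,-2,0,0,0,85],[-34,-22,-2,0,0,0,85],[-34,-22,-2,0,0,0,85]]' 40
python3 -m pendant '[[-34,-22,-2,0,0,0,85],[-34,-22,-2,0,0,0,85],[-34,-22,-2,0,0,0,85],[-34,-22,-2,0,0,0,85],[-34,-22,-2,0,0,0,85]]'
python3 -m pendant '[[-34,-22,-2,0,0,0,85],[-34,-22,-2,0,0,0,85],[-5,-5,0,0,0,-7,85],[0,0,0,0,0,-7,85],[0,0,0,0,0,0,85]]'
python3 - <<'E'
from h import *
o=r.get_obs();c=r.read_camera("wrist");print(o["position"],o["eef_rot"],o["joints"],o["qvel"])
cv2.imwrite("pics/w1.png",c["image"][:,:,::-1])
E
```

```text
clock: 0.77
position: [0.3679, 0.4032, 0.2404]
eef_rot: [[-0.902, 0.432, 0.0], [0.432, 0.902, 0.0], [-0.0, 0.0, -1.0]]
ft_force: [1.7, 0.6, 0.7]
grip_width: 0.0849
clock: 1.18
position: [0.4738, 0.2302, 0.2506]
eef_rot: [[-0.901, 0.433, 0.0], [0.433, 0.901, 0.0], [-0.0, 0.0, -1.0]]
ft_force: [0.8, 0.7, -0.1]
grip_width: 0.0851
clock: 1.6
position: [0.518, 0.1553, 0.2542]
eef_rot: [[-0.98, 0.198, -0.0], [0.198, 0.98, 0.0], [0.0, 0.0, -1.0]]
ft_force: [-0.0, 0.4, 0.1]
grip_width: 0.0855
[0.51801733 0.15530522 0.25422149] [[-9.80136246e-01  1.98325296e-01 -1.25995563e-04]
 [ 1.98325288e-01  9.80136253e-01  7.53778724e-05]
 [ 1.38442158e-04  4.88924786e-05 -9.99999989e-01]] [ 9.68720153e+00  1.98962331e+01  9.94598958e+01  6.27777978e-03
  6.06502606e+01 -6.88768320e+01] [ 1.6005149  -0.23385866  0.24947267  0.11147967  0.09151828 13.5108569 ]
```

View pics/w1.png

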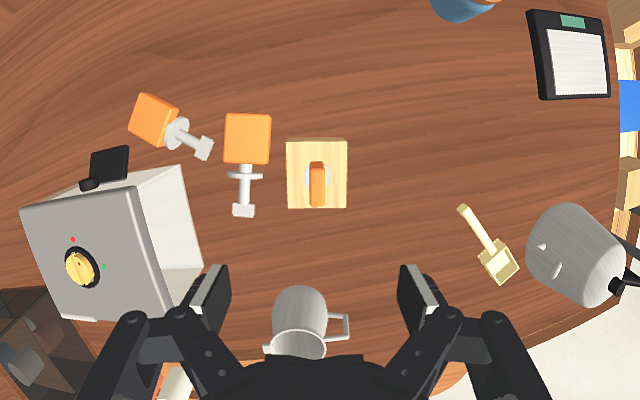

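The wrist view shows the block at (316,174) with the small key standing in it (317,183), the two larger keys at (155,120) and (247,140), and the cam at (80,267). Enlarging for precise edges.

```bash
python3 - <<'E'
import cv2
a=cv2.imread("pics/w1.png")
cv2.imwrite("pics/w1k.png",cv2.resize(a[130:215,275:360],None,fx=7,fy=7,interpolation=cv2.INTER_CUBIC))
cv2.imwrite("pics/w1c.png",cv2.resize(a[220:310,40:140],None,fx=6,fy=6,interpolation=cv2.INTER_CUBIC))
E
```

```text
(no output)
```

View pics/w1k.png

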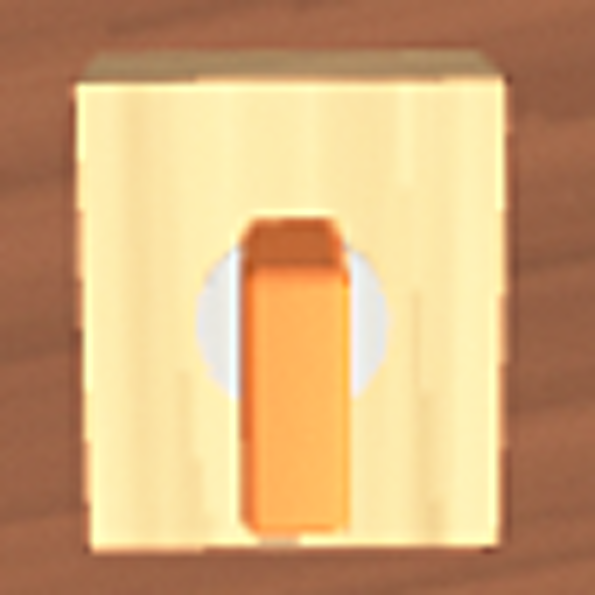

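View pics/w1c.png

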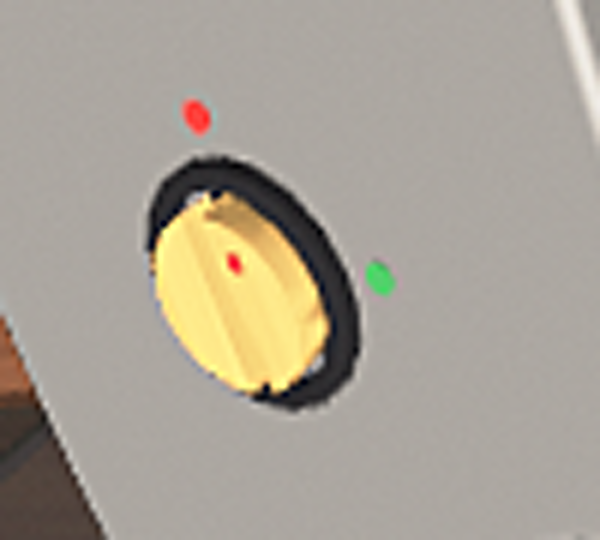

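```bash
cat > m1.py <<'E'
from h import *
W=wcam(o,c);m=c["mtx"]
def an(cr,z,off,f):
    P=np.array([plane(*wray(W,m,((x+.5)/f-.5+off[0],(y+.5)/f-.5+off[1])),z) for x,y in cr])
    ce=P.mean(0);v=((P[3]-P[0])+(P[2]-P[1]))/2;w=((P[1]-P[0])+(P[2]-P[3]))/2
    print(z,"ctr",ce.round(4),"len",np.linalg.norm(v).round(4),np.linalg.norm(w).round(4),"ang",np.degrees(np.arctan2(v[1],v[0])).round(2),np.degrees(np.arctan2(w[1],w[0])).round(2))
    return P
E
python3 - <<'E'
from h import *
o=r.get_obs();c=r.read_camera("wrist")
exec(open("m1.py").read())
for z in (.095,.101,.107): an([(242,268),(349,268),(349,532),(243,532)],z,(275,130),7)
for z in (.04,.045,.05): an([(77,82),(505,78),(498,548),(90,550)],z,(275,130),7)
E
```

```text
0.095 ctr [0.5186 0.1586 0.095 ] len 0.0397 0.0154 ang -11.54 78.2
0.101 ctr [0.517  0.1589 0.101 ] len 0.0389 0.0151 ang -11.54 78.2
0.107 ctr [0.5153 0.1592 0.107 ] len 0.0381 0.0148 ang -11.54 78.2
0.04 ctr [0.5192 0.1586 0.04  ] len 0.0821 0.0712 ang -11.33 78.63
0.045 ctr [0.5181 0.1588 0.045 ] len 0.081 0.0702 ang -11.33 78.63
0.05 ctr [0.5169 0.1589 0.05  ] len 0.0799 0.0692 ang -11.33 78.63
```

```bash
cat > go.py <<'E'
import sys
from h import *
# args: x y z(m) yaw of tool y (deg) -> tool shift mm & turn
o=r.get_obs();R=o["eef_rot"];t=np.array([float(v) for v in sys.argv[1:4]])
yaw=np.degrees(np.arctan2(R[1,1],R[0,1]))
print("shift",(R.T@(t-o["position"])*1000).round(2),"az",-(float(sys.argv[4])-yaw) if len(sys.argv)>4 else "", "yaw",yaw.round(2),"pos",o["position"].round(4),"tilt",R[:,2].round(4),"F",o["ft_force"].round(2),"T",o["torque"].round(3),"g",round(o["grip_width"],4),"t",o["clock"])
E
python3 go.py .517 .1588 .17 78.5
```

```text
shift [ 1.05  2.29 84.29] az -0.39863401129460385 yaw 78.1 pos [0.5176 0.1563 0.2543] tilt [-1.e-04  1.e-04 -1.e+00] F [-0.29  0.09  0.16] T [-0.008  0.058  0.041] g 0.085 t 1.7
```

```bash
python3 -m pendant '[[1,1.5,15,0,0,-0.8,85],[0,0,25,0,0,0,85],[0,0,25,0,0,0,85],[0,0,18,0,0,0,85],[0,0,0,0,0,0,85]]'
python3 -m pendant '[[0,0,0,0,0,0,85],[0,0,0,0,0,0,85],[0,0,0,0,0,0,85],[0,0,0,0,0,0,85],[0,0,0,0,0,0,85]]'
python3 - <<'E'
from h import *
o=r.get_obs();c=r.read_camera("wrist");print(o["position"],o["eef_rot"][:,1],o["qvel"].round(2))
np.savez("s2.npz",p=o["position"],R=o["eef_rot"])
im=c["image"][:,:,::-1]
cv2.imwrite("pics/w2.png",im);
cv2.imwrite("pics/w2k.png",cv2.resize(im[170:290,255:375],None,fx=5,fy=5,interpolation=cv2.INTER_CUBIC))
E
```

```text
clock: 2.12
position: [0.5154, 0.1584, 0.1684]
eef_rot: [[-0.982, 0.191, -0.005], [0.191, 0.982, -0.001], [0.005, -0.002, -1.0]]
ft_force: [-0.0, -0.6, 1.1]
grip_width: 0.0851
clock: 2.53
position: [0.5172, 0.158, 0.1722]
eef_rot: [[-0.982, 0.189, 0.001], [0.189, 0.982, 0.0], [-0.001, 0.001, -1.0]]
ft_force: [0.1, 0.2, 0.8]
grip_width: 0.085
[0.51724446 0.15804865 0.17216207] [1.88681110e-01 9.82038229e-01 5.96049649e-04] [-0.12  0.36  0.16  0.02 -0.07 -0.15]
```

View pics/w2.png

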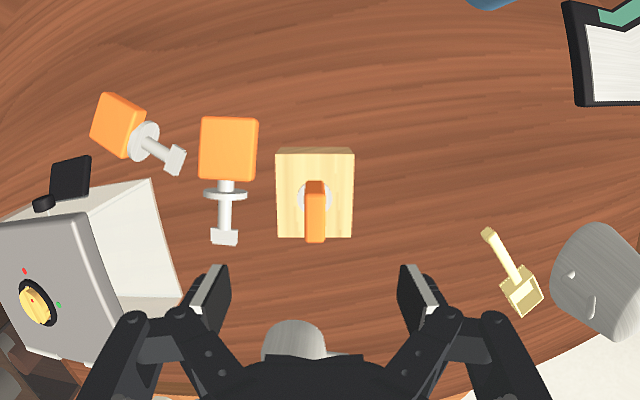

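View pics/w2k.png

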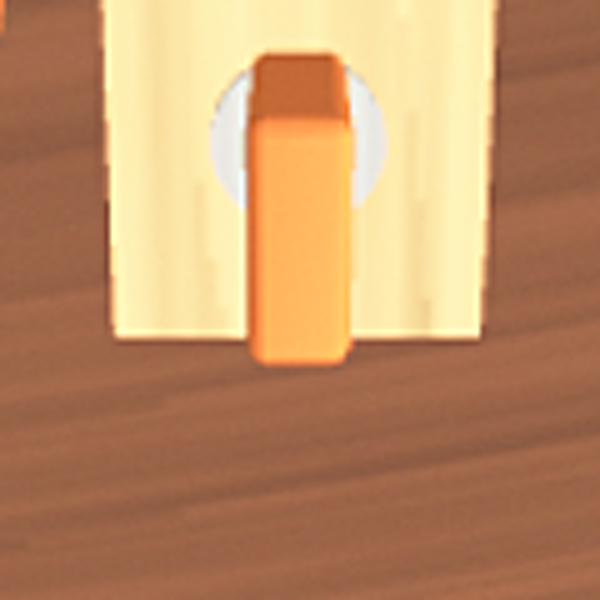

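```bash
python3 - <<'E'
from h import *
c=r.read_camera("wrist");m=c["mtx"]
def WW(p,R): return wcam({"position":p,"eef_rot":R},c)
R1=np.array([[-9.80136246e-01,1.98325296e-01,-1.25995563e-04],[1.98325288e-01,9.80136253e-01,7.53778724e-05],[1.38442158e-04,4.88924786e-05,-9.99999989e-01]])
W1=WW(np.array([.51801733,.15530522,.25422149]),R1)
s=np.load("s2.npz");W2=WW(s["p"],s["R"])
u=lambda x,off,f:((x[0]+.5)/f-.5+off[0],(x[1]+.5)/f-.5+off[1])
A=[u(x,(275,130),7) for x in [(242,268),(349,268),(349,532),(243,532),(498,548),(90,550)]]
B=[u(x,(255,170),5) for x in [(248,118),(352,118),(352,365),(248,365),(482,340),(113,340)]]
for a,b in zip(A,B):
    print(tri([wray(W1,m,a),wray(W2,m,b)]))
for W,X in((W1,A),(W2,B)):
    P=np.array([plane(*wray(W,m,x),.101) for x in X[:4]]);v=P[3]-P[0]+P[2]-P[1];print(P.mean(0),np.degrees(np.arctan2(v[1],v[0])),np.linalg.norm(v)/2)
E
```

```text
(array([0.49576442, 0.15495528, 0.10526281]), [np.float64(1.2918121987580179e-05), np.float64(1.2918121987537925e-05)])
(array([0.49899686, 0.16937573, 0.10374218]), [np.float64(1.5404713163396459e-06), np.float64(1.5404713162876804e-06)])
(array([0.53580733, 0.16244081, 0.1068719 ]), [np.float64(0.00023848891075706088), np.float64(0.00023848891075705297)])
(array([0.53252189, 0.14754758, 0.1076906 ]), [np.float64(4.325380843077676e-06), np.float64(4.325380843047072e-06)])
(array([0.56359674, 0.18495692, 0.04846747]), [np.float64(6.532723478560298e-05), np.float64(6.532723478563868e-05)])
(array([0.54903478, 0.11677567, 0.05154855]), [np.float64(0.00013427271538889957), np.float64(0.00013427271538890703)])
[0.51718058 0.1582792  0.101     ] -11.16430594571694 0.03888731713352728
[0.51777899 0.15825175 0.101     ] -10.810255237364983 0.03945570103123811
```

Key top triangulates to about 0.104 m, in line with the expected 0.101; centre (0.5175, 0.158), blade yaw about −11°. Descending to grasp.

```bash
python3 go.py .5175 .1582 .061 79; python3 -m pendant '[[0,0,10,0,0,0,45],[0,0,20,0,0,0,45],[0,0,25,0,0,0,45],[0,0,25,0,0,0,45],[0,0,20,0,0,0,45]]'
python3 -m pendant '[[0,0,11,0,0,0,45],[0,0,0,0,0,0,45],[0,0,0,0,0,0,45],[0,0,0,0,0,0,45],[0,0,0,0,0,0,45]]'
python3 go.py .5175 .1582 .061 79
python3 - <<'E'
from h import *
c=r.read_camera("wrist")
cv2.imwrite("pics/w3.png",c["image"][:,:,::-1])
E
```

```text
shift [ -0.23   0.24 110.82] az 0.1310882328577776 yaw 79.13 pos [0.5171 0.158  0.1718] tilt [ 9.e-04  2.e-04 -1.e+00] F [-0.44  0.21  0.65] T [-0.037 -0.022 -0.044] g 0.0851 t 2.6333
clock: 3.05
position: [0.5164, 0.1578, 0.0692]
eef_rot: [[-0.982, 0.189, -0.001], [0.189, 0.982, -0.0], [0.001, -0.0, -1.0]]
ft_force: [1.1, -1.1, -0.5]
grip_width: 0.0448
clock: 3.47
position: [0.5176, 0.1581, 0.0614]
eef_rot: [[-0.982, 0.188, 0.002], [0.188, 0.982, 0.0], [-0.002, 0.001, -1.0]]
ft_force: [-1.1, 0.1, -0.6]
grip_width: 0.045
shift [0.09 0.11 0.42] az 0.14550976765288226 yaw 79.15 pos [0.5176 0.1581 0.0614] tilt [ 2.e-03  4.e-04 -1.e+00] F [-1.1   0.12 -0.6 ] T [ 0.019  0.011 -0.058] g 0.045 t 3.4667
```

View pics/w3.png

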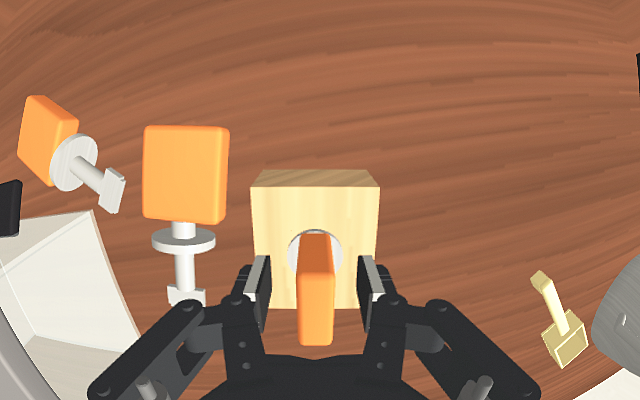

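The key sits midway between the fingers (315,290). Closing.

```bash
python3 -m pendant '[[0,0,0,0,0,0,10],[0,0,0,0,0,0,10],[0,0,0,0,0,0,10],[0,0,0,0,0,0,10],[0,0,0,0,0,0,10]]' 60
python3 -m pendant '[[0,0,-1,0,0,0,10],[0,0,-4,0,0,0,10],[0,0,-10,0,0,0,10],[0,0,-15,0,0,0,10],[0,0,-15,0,0,0,10]]'
python3 go.py .5175 .1582 .061 79
```

```text
clock: 3.93
position: [0.5172, 0.158, 0.0609]
eef_rot: [[-0.982, 0.188, 0.001], [0.188, 0.982, 0.0], [-0.001, 0.0, -1.0]]
ft_force: [-1.4, -0.0, 6.5]
grip_width: 0.0155
clock: 4.35
position: [0.5168, 0.1579, 0.1062]
eef_rot: [[-0.982, 0.188, -0.001], [0.188, 0.982, -0.0], [0.001, -0.0, -1.0]]
ft_force: [1.4, -0.6, -1.3]
grip_width: 0.0151
shift [-0.64  0.39 45.22] az 0.14248017370920252 yaw 79.14 pos [0.5168 0.1579 0.1062] tilt [-7.e-04 -0.e+00 -1.e+00] F [ 1.39 -0.62 -1.28] T [-0.012  0.038 -0.057] g 0.0151 t 4.35
```

```bash
python3 -m pendant '[[0,0,-25,0,0,0,10],[0,0,-35,0,0,0,10],[0,0,-40,0,0,0,10],[0,0,-35,0,0,-2.3,10],[0,0,-20,0,0,-2.3,10]]'
python3 go.py .585 -.132 .27 83.7
python3 - <<'E'
from h import *
c=r.read_camera("wrist")
cv2.imwrite("pics/w4.png",c["image"][:,:,::-1])
E
```

```text
clock: 4.77
position: [0.5174, 0.1581, 0.2652]
eef_rot: [[-0.994, 0.107, 0.005], [0.107, 0.994, 0.001], [-0.005, 0.001, -1.0]]
ft_force: [0.3, 0.3, -0.6]
grip_width: 0.0149
shift [ -98.36 -281.13   -4.8 ] az 0.14434275703007415 yaw 83.84 pos [0.5174 0.1581 0.2652] tilt [ 0.0048  0.001  -1.    ] F [ 0.31  0.29 -0.6 ] T [ 0.005  0.038 -0.018] g 0.0149 t 4.7667
```

View pics/w4.png

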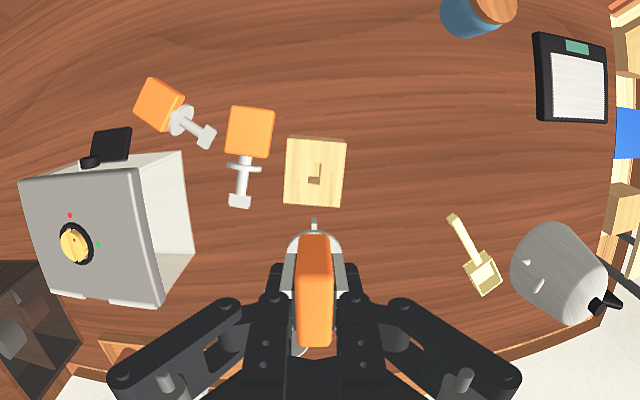

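The key is held; the empty pocket is at (315,175) and the blade tip at (314,222). Moving to a viewpoint where the cam lies ahead of the key.

```bash
python3 -m pendant '[[-8,-22,0,0,0,0,10],[-11,-31,-1,0,0,0,10],[-12,-35,-1,0,0,0,10],[-12,-35,-1,0,0,0,10],[-12,-35,-1,0,0,0,10]]'
python3 -m pendant '[[-12,-35,-1,0,0,0,10],[-12,-35,0,0,0,0,10],[-11,-32,0,0,0,0,10],[-8,-21,0,0,0,0,10],[0,0,0,0,0,0,10]]'
python3 -m pendant '[[0,0,0,0,0,0,10],[0,0,0,0,0,0,10],[0,0,0,0,0,0,10],[0,0,0,0,0,0,10],[0,0,0,0,0,0,10]]'
python3 - <<'E'
from h import *
o=r.get_obs();c=r.read_camera("wrist");print(o["position"],o["eef_rot"],o["qvel"].round(2),o["ft_force"],o["torque"])
np.savez("s5.npz",p=o["position"],R=o["eef_rot"])
im=c["image"][:,:,::-1]
cv2.imwrite("pics/w5.png",im);
cv2.imwrite("pics/w5k.png",cv2.resize(im[110:250,250:390],None,fx=4.2,fy=4.2,interpolation=cv2.INTER_CUBIC))
E
```

```text
clock: 5.23
position: [0.5542, -0.0066, 0.2649]
eef_rot: [[-0.994, 0.109, 0.0], [0.109, 0.994, 0.0], [-0.0, 0.0, -1.0]]
ft_force: [0.3, 0.3, -1.2]
grip_width: 0.0153
clock: 5.65
position: [0.5842, -0.1359, 0.2652]
eef_rot: [[-0.994, 0.113, 0.0], [0.113, 0.994, -0.001], [-0.0, -0.001, -1.0]]
ft_force: [-0.1, 0.0, -1.9]
grip_width: 0.0153
clock: 6.07
position: [0.5837, -0.1311, 0.2655]
eef_rot: [[-0.994, 0.108, 0.0], [0.108, 0.994, 0.0], [-0.0, 0.0, -1.0]]
ft_force: [0.2, 0.5, -0.1]
grip_width: 0.0153
[ 0.58373132 -0.13113017  0.26551986] [[-9.94176391e-01  1.07764910e-01  1.66188204e-04]
 [ 1.07764921e-01  9.94176402e-01  5.85659789e-05]
 [-1.58909033e-04  7.61341722e-05 -9.99999984e-01]] [-0.21  0.17 -0.14 -0.09 -0.11 -0.03] [ 0.22492309  0.50371028 -0.12804366] [-0.00078644 -0.02372002 -0.02600317]
```

View pics/w5.png

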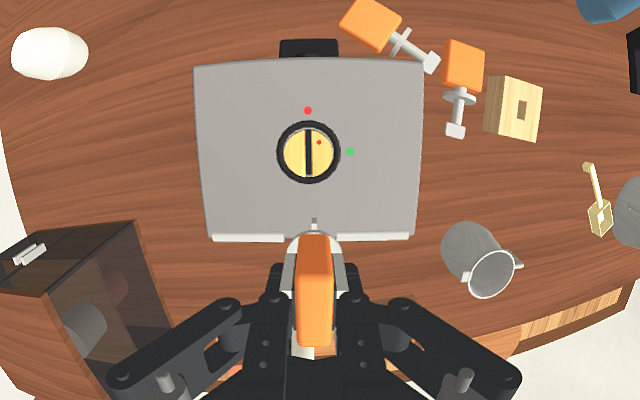

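View pics/w5k.png

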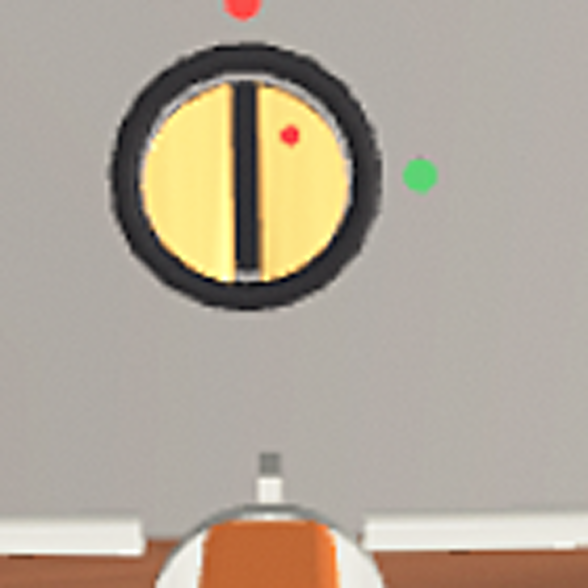

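```bash
cat > cam.py <<'E'
from h import *
def meas(f,s,box,verbose=1):
    im=cv2.imread(f);c=r.read_camera("wrist");m=c["mtx"];s=np.load(s);W=wcam({"position":s["p"],"eef_rot":s["R"]},c)
    x0,y0,x1,y1=box;cr=im[y0:y1,x0:x1].astype(int);k=8
    big=cv2.resize(im[y0:y1,x0:x1],None,fx=k,fy=k,interpolation=cv2.INTER_CUBIC).astype(int)
    un=lambda p:((p[0]+.5)/k-.5+x0,(p[1]+.5)/k-.5+y0)
    br=((big[...,2]-big[...,0]>50)).astype(np.uint8)
    dark=(big.max(2)<75).astype(np.uint8)
    cs,_=cv2.findContours(cv2.morphologyEx(br|dark,cv2.MORPH_CLOSE,np.ones((15,15))),cv2.RETR_EXTERNAL,cv2.CHAIN_APPROX_NONE)
    cs=max(cs,key=cv2.contourArea)[:,0];P=np.array([plane(*wray(W,m,un(p)),.148)[:2] for p in cs]).astype(np.float32)
    e=cv2.fitEllipse(P*1000);print("ring .148",np.round(e[0],2),np.round(e[1],2))
    for z in(.15,.154,.158):
        ps=np.argwhere(br)[:,::-1];h=cv2.convexHull(ps.astype(np.int32))[:,0]
        # densify hull
        msk=np.zeros(br.shape,np.uint8);cv2.fillPoly(msk,[h],1);cc,_=cv2.findContours(msk,cv2.RETR_EXTERNAL,cv2.CHAIN_APPROX_NONE)
        P=np.array([plane(*wray(W,m,un(p)),z)[:2] for p in cc[0][:,0]]).astype(np.float32)
        e=cv2.minEnclosingCircle(P*1000);e2=cv2.fitEllipse(P*1000);print("disc",z,np.round(e[0],2),round(2*e[1],2),np.round(e2[0],2),np.round(e2[1],2))
    # slot: dark pixels inside inner part of disc
    (cx,cy),rad=cv2.minEnclosingCircle(h.astype(np.float32));yy,xx=np.mgrid[:br.shape[0],:br.shape[1]]
    S=(dark>0)&(np.hypot(xx-cx,yy-cy)<.8*rad)
    P=np.array([plane(*wray(W,m,un(p)),.154)[:2] for p in np.argwhere(S)[:,::-1][::7]])*1000
    mu=P.mean(0);w,v=np.linalg.eigh(np.cov((P-mu).T));d=v[:,1]*np.sign(v[0,1]);print("slot ctr",mu.round(2),"ang",np.degrees(np.arctan2(d[1],d[0])).round(2),"w",np.sqrt(12*w).round(2))
E
python3 - <<'E'
from cam import *
meas("pics/w5.png","s5.npz",(265,110,352,195))
E
```

```text
ring .148 [ 541.4  -132.04] [53.59 54.52]
disc 0.15 [ 533.84 -131.61] 57.93 [ 537.11 -131.58] [39.74 56.7 ]
disc 0.154 [ 533.34 -131.48] 57.03 [ 536.55 -131.45] [39.13 55.83]
disc 0.158 [ 532.83 -131.34] 56.14 [ 536.   -131.31] [38.51 54.95]
slot ctr [ 527.36 -130.96] ang -87.87 w [36.73 40.66]
```

```bash
sed -i 's/br=((big\[...,2\]-big\[...,0\]>50))/br=((big[...,2]-big[...,0]>50)\&(big[...,1]>120))/' cam.py; python3 - <<'E'
from cam import *
meas("pics/w5.png","s5.npz",(265,114,345,195))
E
```

```text
ring .148 [ 541.4  -132.04] [53.59 54.52]
disc 0.15 [ 535.59 -131.6 ] 54.31 [ 538.74 -131.71] [40.03 51.36]
disc 0.154 [ 535.06 -131.46] 53.47 [ 538.16 -131.57] [39.41 50.56]
disc 0.158 [ 534.53 -131.33] 52.63 [ 537.57 -131.43] [38.8  49.77]
slot ctr [ 527.61 -130.92] ang -4.76 w [31.88 39.8 ]
```

```bash
python3 - <<'E'
s=open("cam.py").read()
s=s.replace("    for z in(","    (qx,qy),qr=cv2.minEnclosingCircle(cs.astype(np.float32));yy,xx=np.mgrid[:br.shape[0],:br.shape[1]];br=br*(np.hypot(xx-qx,yy-qy)<.88*qr).astype(np.uint8)\n    for z in(")
open("cam.py","w").write(s)
E
python3 - <<'E'
from cam import *
meas("pics/w5.png","s5.npz",(265,114,345,195))
E
```

```text
ring .148 [ 541.4  -132.04] [53.59 54.52]
disc 0.15 [ 542.15 -132.16] 42.13 [ 542.08 -132.03] [41.2  41.62]
disc 0.154 [ 541.52 -132.02] 41.48 [ 541.45 -131.89] [40.57 40.98]
disc 0.158 [ 540.88 -131.87] 40.83 [ 540.82 -131.75] [39.93 40.33]
slot ctr [ 541.46 -131.69] ang -5.59 w [ 4.04 33.66]
```

```bash
python3 - <<'E'
from h import *
c=r.read_camera("wrist");m=c["mtx"];s=np.load("s5.npz");W=wcam({"position":s["p"],"eef_rot":s["R"]},c)
for x,z in [(.009,.052),(.010,.050),(.010,.040)]:
    print(x,z,wproj(W,m,s["p"]+s["R"]@np.array([x,0,z])))
a=cv2.imread("pics/w5.png")[205:260,285:345];cv2.imwrite("pics/w5t.png",cv2.resize(a,None,fx=10,fy=10,interpolation=cv2.INTER_CUBIC))
E
python3 go.py .541 -.132 .25 84.4
```

```text
0.009 0.052 [314.39682191 216.03877033]
0.01 0.05 [314.40637981 215.69881192]
0.01 0.04 [314.44977706 221.2421692 ]
shift [42.54 -4.82 15.31] az -0.6382973176735618 yaw 83.76 pos [ 0.5838 -0.1318  0.2653] tilt [ 1.e-04  1.e-04 -1.e+00] F [ 0.18  0.1  -0.99] T [-0.058 -0.029 -0.013] g 0.0153 t 6.3167
```

View pics/w5t.png

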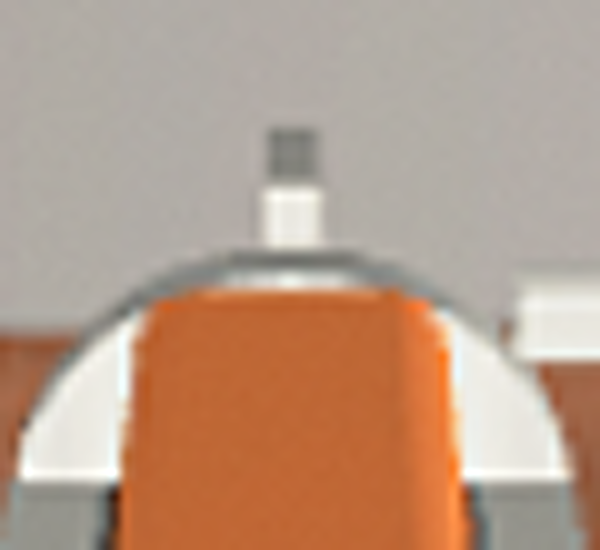

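```bash
python3 -m pendant '[[8,-1,0,0,0,0,10],[13,-1.5,6,0,0,0,10],[13,-1.5,12,0,0,0,10],[9,-0.8,12,0,0,-0.6,10],[0,0,0,0,0,0,10]]'
python3 -m pendant '[[0,0,0,0,0,0,10],[0,0,0,0,0,0,10],[0,0,0,0,0,0,10],[0,0,0,0,0,0,10],[0,0,0,0,0,0,10]]'
python3 go.py .5404 -.132 .25 84.4
python3 - <<'E'
from h import *
o=r.get_obs();c=r.read_camera("wrist");s=r.read_camera("side")
np.savez("s6.npz",p=o["position"],R=o["eef_rot"])
im=c["image"][:,:,::-1]
cv2.imwrite("pics/w6.png",im);cv2.imwrite("pics/w6k.png",cv2.resize(im[170:290,240:390],None,fx=5,fy=5,interpolation=cv2.INTER_CUBIC))
cv2.imwrite("pics/s6.png",cv2.resize(s["image"][100:200,270:390,::-1],None,fx=5,fy=5,interpolation=cv2.INTER_CUBIC))
E
```

```text
clock: 6.73
position: [0.538, -0.1317, 0.2337]
eef_rot: [[-0.995, 0.099, -0.004], [0.099, 0.995, 0.001], [0.004, 0.001, -1.0]]
ft_force: [-0.1, 0.0, -1.4]
grip_width: 0.0153
clock: 7.15
position: [0.5409, -0.1322, 0.2356]
eef_rot: [[-0.995, 0.098, 0.001], [0.098, 0.995, -0.0], [-0.001, -0.0, -1.0]]
ft_force: [-0.4, 0.8, -1.2]
grip_width: 0.0155
shift [  0.5    0.12 -14.42] az -0.0506946961291419 yaw 84.35 pos [ 0.5409 -0.1322  0.2356] tilt [ 6.e-04 -2.e-04 -1.e+00] F [-0.35  0.79 -1.22] T [-0.028  0.035 -0.025] g 0.0155 t 7.15
```

View pics/w6k.png

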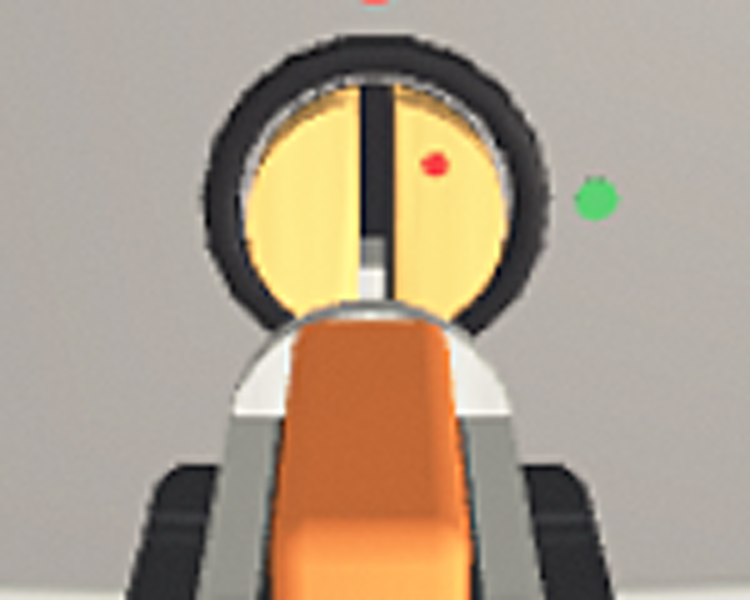

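View pics/s6.png

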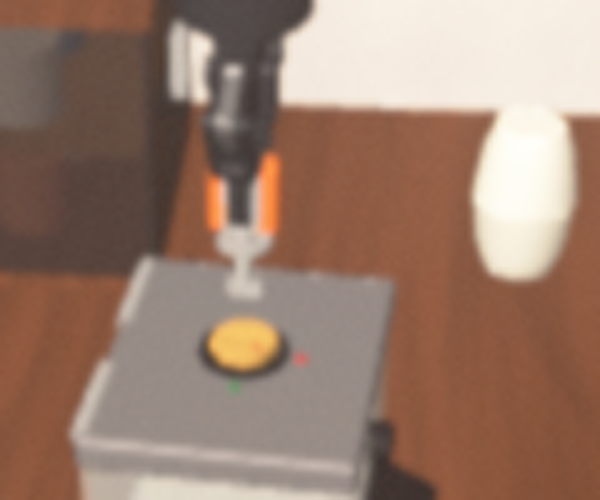

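The blade (373,250) lies about 0.7 px left of the slot's centreline (376.5) and is parallel to it; small +y correction, then lower to just above the cam.

```bash

python3 -m pendant '[[0.5,0.5,3,0,0,0,10],[0,0,6,0,0,0,10],[0,0,6,0,0,0,10],[0,0,6,0,0,0,10],[0,0,4,0,0,0,10]]'
python3 -m pendant '[[0,0,0,0,0,0,10],[0,0,0,0,0,0,10],[0,0,0,0,0,0,10],[0,0,0,0,0,0,10],[0,0,0,0,0,0,10]]'
python3 go.py .5404 -.132 .21 84.4
python3 - <<'E'
from h import *
o=r.get_obs();c=r.read_camera("wrist");s=r.read_camera("side")
im=c["image"][:,:,::-1]
cv2.imwrite("pics/w7k.png",cv2.resize(im[170:290,240:390],None,fx=5,fy=5,interpolation=cv2.INTER_CUBIC))
cv2.imwrite("pics/s7.png",cv2.resize(s["image"][130:190,290:350,::-1],None,fx=8,fy=8,interpolation=cv2.INTER_CUBIC))
E
```

```text
clock: 7.67
position: [0.5398, -0.1315, 0.2091]
eef_rot: [[-0.995, 0.099, -0.001], [0.099, 0.995, 0.001], [0.001, 0.0, -1.0]]
ft_force: [0.4, -0.2, -0.9]
grip_width: 0.0153
clock: 8.08
position: [0.5402, -0.1316, 0.2106]
eef_rot: [[-0.995, 0.099, 0.001], [0.099, 0.995, -0.0], [-0.001, -0.0, -1.0]]
ft_force: [-0.2, -0.2, -0.5]
grip_width: 0.0154
shift [-0.26 -0.37  0.56] az -0.05433079970775623 yaw 84.35 pos [ 0.5402 -0.1316  0.2106] tilt [ 5.e-04 -1.e-04 -1.e+00] F [-0.18 -0.17 -0.51] T [ 0.009 -0.011 -0.036] g 0.0154 t 8.0833
```

View pics/w7k.png

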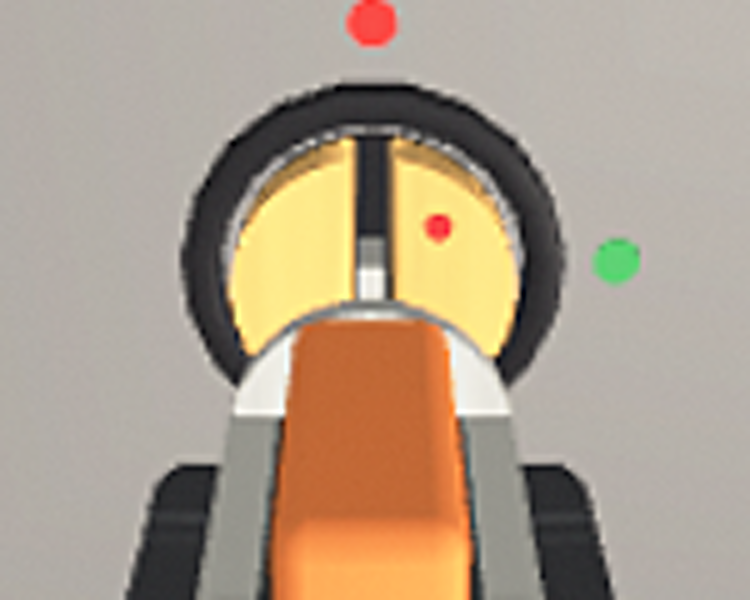

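View pics/s7.png

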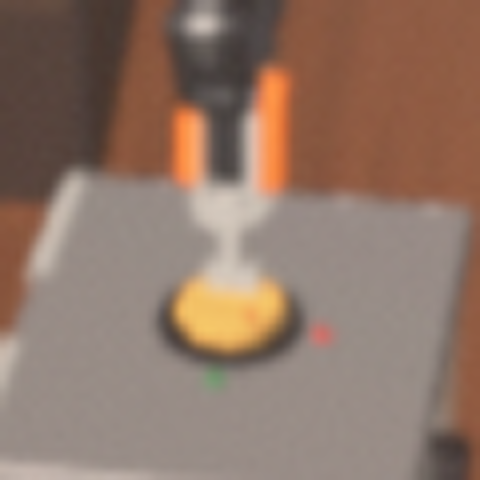

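Blade end (371,250) is in line with the slot (373) and just above the cam. Lowering gently with force checks.

```bash

python3 -m pendant '[[0,0.3,1,0,0,0,10],[0,0,1.5,0,0,0,10],[0,0,1.5,0,0,0,10],[0,0,1.5,0,0,0,10],[0,0,1.5,0,0,0,10]]'
python3 go.py .5404 -.132 .196 84.4
```

```text
clock: 8.6
position: [0.5401, -0.1313, 0.203]
eef_rot: [[-0.995, 0.099, -0.0], [0.099, 0.995, 0.0], [0.0, 0.0, -1.0]]
ft_force: [0.3, 0.2, -0.5]
grip_width: 0.0156
shift [-0.38 -0.68  7.05] az -0.055038039011876094 yaw 84.34 pos [ 0.5401 -0.1313  0.203 ] tilt [-1.e-04  1.e-04 -1.e+00] F [ 0.33  0.19 -0.55] T [0.003 0.012 0.056] g 0.0156 t 8.6
```

```bash

python3 -m pendant '[[0,0,1,0,0,0,10],[0,0,1,0,0,0,10],[0,0,1,0,0,0,10],[0,0,0.8,0,0,0,10],[0,0,0,0,0,0,10]]'
python3 go.py .5404 -.132 .196 84.4
python3 -m pendant '[[0,0,0.8,0,0,0,10],[0,0,0.6,0,0,0,10],[0,0,0.5,0,0,0,10],[0,0,0,0,0,0,10],[0,0,0,0,0,0,10]]'
python3 go.py .5404 -.132 .196 84.4
python3 - <<'E'
from h import *
c=r.read_camera("wrist");s=r.read_camera("side")
im=c["image"][:,:,::-1]
cv2.imwrite("pics/w8k.png",cv2.resize(im[170:290,240:390],None,fx=5,fy=5,interpolation=cv2.INTER_CUBIC))
cv2.imwrite("pics/s8.png",cv2.resize(s["image"][130:190,290:350,::-1],None,fx=8,fy=8,interpolation=cv2.INTER_CUBIC))
E
```

```text
clock: 9.02
position: [0.5401, -0.1313, 0.1993]
eef_rot: [[-0.995, 0.099, -0.0], [0.099, 0.995, 0.0], [0.0, 0.0, -1.0]]
ft_force: [-0.8, -0.1, -1.8]
grip_width: 0.0152
shift [-0.4  -0.69  3.32] az -0.05581054268684227 yaw 84.34 pos [ 0.5401 -0.1313  0.1993] tilt [-2.e-04  2.e-04 -1.e+00] F [-0.81 -0.13 -1.76] T [ 0.074 -0.012 -0.028] g 0.0152 t 9.0167
clock: 9.43
position: [0.5401, -0.1313, 0.1976]
eef_rot: [[-0.995, 0.099, 0.0], [0.099, 0.995, 0.0], [-0.0, 0.0, -1.0]]
ft_force: [1.1, 0.3, 0.0]
grip_width: 0.0156
shift [-0.36 -0.7   1.58] az -0.05589738073570061 yaw 84.34 pos [ 0.5401 -0.1313  0.1976] tilt [ 0.e+00  1.e-04 -1.e+00] F [1.05 0.3  0.02] T [ 0.025  0.074 -0.028] g 0.0156 t 9.4333
```

View pics/w8k.png

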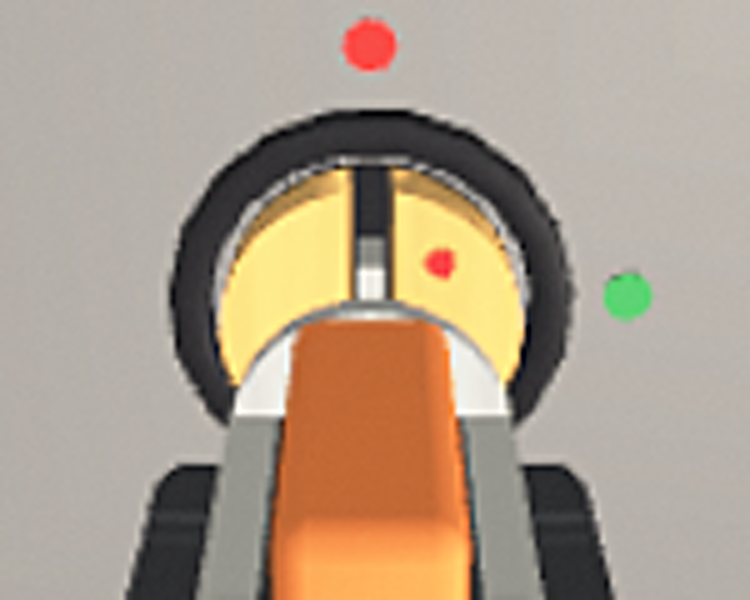

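View pics/s8.png

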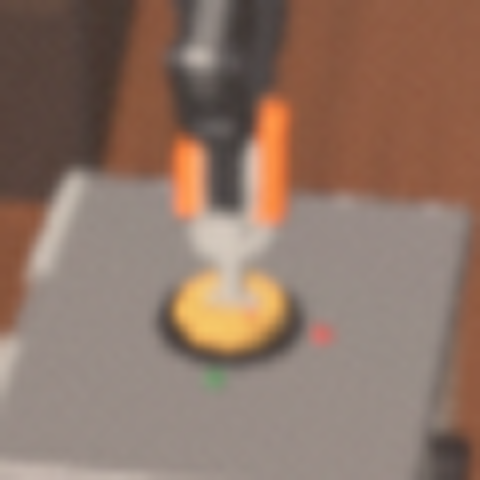

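The blade is inside the slot (371,265), with no side force. Feeling for the floor.

```bash

python3 -m pendant '[[0,0,0.4,0,0,0,10],[0,0,0.4,0,0,0,10],[0,0,0.2,0,0,0,10],[0,0,0,0,0,0,10],[0,0,0,0,0,0,10]]'
python3 go.py .5404 -.132 .196 84.4
python3 -m pendant '[[0,0,0.3,0,0,0,10],[0,0,0,0,0,0,10],[0,0,0,0,0,0,10],[0,0,0,0,0,0,10],[0,0,0,0,0,0,10]]'
python3 go.py .5404 -.132 .196 84.4
```

```text
clock: 9.95
position: [0.5401, -0.1313, 0.1966]
eef_rot: [[-0.995, 0.099, -0.0], [0.099, 0.995, 0.0], [0.0, 0.0, -1.0]]
ft_force: [-0.1, -0.2, -2.2]
grip_width: 0.0152
shift [-0.37 -0.67  0.56] az -0.05584230801417789 yaw 84.34 pos [ 0.5401 -0.1313  0.1966] tilt [-0.e+00  1.e-04 -1.e+00] F [-0.06 -0.17 -2.18] T [ 0.014  0.063 -0.008] g 0.0152 t 9.95
clock: 10.37
position: [0.5401, -0.1313, 0.1963]
eef_rot: [[-0.995, 0.099, 0.0], [0.099, 0.995, 0.0], [-0.0, 0.0, -1.0]]
ft_force: [0.1, -0.4, 0.3]
grip_width: 0.0154
shift [-0.36 -0.67  0.31] az -0.054786374854799647 yaw 84.35 pos [ 0.5401 -0.1313  0.1963] tilt [ 1.e-04  1.e-04 -1.e+00] F [ 0.07 -0.39  0.3 ] T [ 0.036 -0.013 -0.026] g 0.0154 t 10.3667
```

```bash

for i in 1 2 ; do python3 -m pendant '[[0,0,0.3,0,0,0,10],[0,0,0,0,0,0,10],[0,0,0,0,0,0,10],[0,0,0,0,0,0,10],[0,0,0,0,0,0,10]]' | grep -E "posi|force";done
python3 go.py .5404 -.132 .196 84.4
```

```text
position: [0.5401, -0.1313, 0.196]
ft_force: [-0.2, 0.2, -1.1]
position: [0.5402, -0.1313, 0.1958]
ft_force: [-0.2, -0.3, 1.6]
shift [-0.29 -0.67 -0.16] az -0.05486466350598107 yaw 84.35 pos [ 0.5402 -0.1313  0.1958] tilt [ 3.e-04 -0.e+00 -1.e+00] F [-0.23 -0.28  1.64] T [-0.027  0.147 -0.026] g 0.0154 t 11.2
```

```bash

python3 -m pendant '[[0,0,0.2,0,0,0,10],[0,0,0,0,0,0,10],[0,0,0,0,0,0,10],[0,0,0,0,0,0,10],[0,0,0,0,0,0,10]]' | grep -E "posi|force"
python3 go.py .5404 -.132 .196 84.4
```

```text
position: [0.5402, -0.1313, 0.1957]
ft_force: [-0.2, -1.0, 5.5]
shift [-0.26 -0.64 -0.26] az -0.05735819599824765 yaw 84.34 pos [ 0.5402 -0.1313  0.1957] tilt [ 4.e-04 -1.e-04 -1.e+00] F [-0.24 -0.96  5.51] T [ 0.082  0.251 -0.023] g 0.0153 t 11.6167
```

Floor contact at TCP z 0.1957 (5.5 N, as predicted for the grasp depth). Backing off 0.2 mm and turning clockwise slowly.

```bash
cat > tz.py <<'E'
from h import *
import sys
n=int(sys.argv[1]) if len(sys.argv)>1 else 6
L=[]
for i in range(n):
    o=r.get_obs();L.append(np.r_[o["ft_force"],o["torque"]]);c=r.read_camera("wrist")
L=np.array(L);R=o["eef_rot"];yaw=np.degrees(np.arctan2(R[1,1],R[0,1]))
print("t",round(o["clock"],2),"yaw",yaw.round(2),"turned",(84.34-yaw).round(2),"rad",np.radians(84.34-yaw).round(3),"pos",o["position"].round(4),"F",L[:,:3].mean(0).round(2),"T",L[:,3:].mean(0).round(3),"sdTz",L[:,5].std().round(3),"Ftool",(R.T@L[:,:3].mean(0)).round(2))
E
python3 tz.py 6
python3 -m pendant '[[0,0,-0.2,0,0,2,10],[0,0.05,0,0,0,4,10],[0,0.05,0,0,0,4,10],[0,0.05,0,0,0,4,10],[0,0.05,0,0,0,4,10]]' | grep -E "posi|force"
python3 tz.py 4
```

```text
t 11.87 yaw 84.34 turned 0.0 rad 0.0 pos [ 0.5402 -0.1314  0.1958] F [-0.74 -0.03  5.4 ] T [ 0.084  0.207 -0.013] sdTz 0.025 Ftool [ 0.73 -0.1  -5.4 ]
position: [0.5402, -0.131, 0.1958]
ft_force: [-0.3, 0.4, 3.5]
t 12.48 yaw 66.45 turned 17.89 rad 0.312 pos [ 0.5403 -0.131   0.1958] F [-0.69  0.49  4.19] T [0.211 0.079 0.017] sdTz 0.028 Ftool [ 0.82  0.17 -4.19]
```

```bash

python3 -m pendant '[[0,0.05,-0.15,0,0,4,10],[0,0.05,0,0,0,4,10],[0,0.05,0,0,0,4,10],[0,0.05,0,0,0,4,10],[0,0.05,0,0,0,4,10]]' | grep -E "posi|force"
python3 tz.py 4
```

```text
position: [0.5403, -0.1309, 0.1958]
ft_force: [-0.8, 0.9, 2.9]
t 13.1 yaw 46.53 turned 37.81 rad 0.66 pos [ 0.5403 -0.1309  0.1958] F [-0.11  0.59  3.05] T [ 0.127 -0.    -0.017] sdTz 0.019 Ftool [ 0.48  0.35 -3.05]
```

```bash

python3 -m pendant '[[0,0.05,-0.1,0,0,4,10],[0,0.05,0,0,0,4,10],[0,0.05,0,0,0,4,10],[0,0.05,0,0,0,3,10],[0,0.0,0,0,0,2,10]]' | grep -E "posi|force"
python3 tz.py 4
python3 - <<'E'
from h import *
o=r.get_obs();c=r.read_camera("wrist")
im=c["image"][:,:,::-1]
cv2.imwrite("pics/w9k.png",cv2.resize(im[170:290,240:390],None,fx=5,fy=5,interpolation=cv2.INTER_CUBIC))
E
```

```text
position: [0.5405, -0.1307, 0.1958]
ft_force: [0.9, 1.7, 1.0]
t 13.72 yaw 29.52 turned 54.82 rad 0.957 pos [ 0.5405 -0.1307  0.1958] F [0.73 0.63 1.85] T [ 0.219 -0.136  0.01 ] sdTz 0.03 Ftool [ 0.19  0.95 -1.85]
```

View pics/w9k.png

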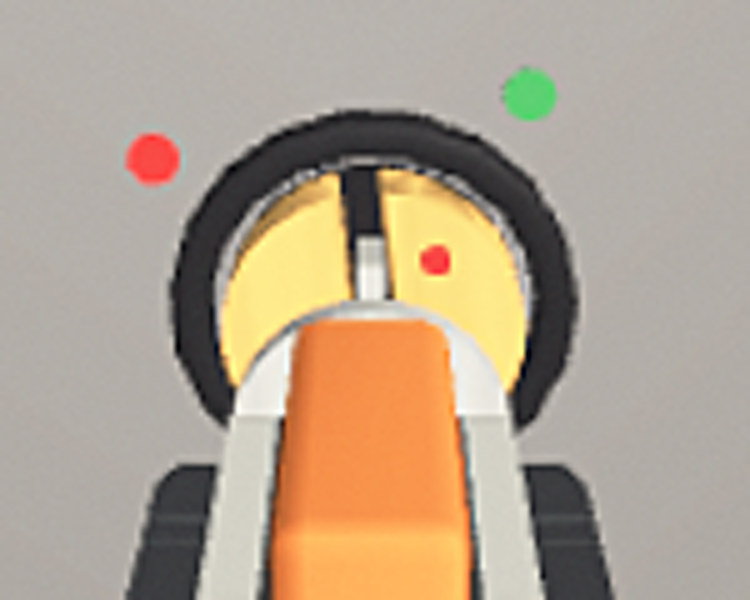

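The slot trails the blade by a few degrees (seen at 360,190), as expected with play. Now small steps with averaged torque.

```bash

python3 -m pendant '[[0,0.03,0,0,0,1,10],[0,0,0,0,0,1,10],[0,0,0,0,0,0,10],[0,0,0,0,0,0,10],[0,0,0,0,0,0,10]]' >/dev/null; python3 tz.py 4
python3 -m pendant '[[0,0.03,0,0,0,1,10],[0,0,0,0,0,1,10],[0,0,0,0,0,0,10],[0,0,0,0,0,0,10],[0,0,0,0,0,0,10]]' >/dev/null; python3 tz.py 4
```

```text
t 14.38 yaw 27.35 turned 56.99 rad 0.995 pos [ 0.5405 -0.1307  0.1959] F [ 1.44  1.53 -0.23] T [ 0.272 -0.281 -0.01 ] sdTz 0.028 Ftool [0.7  1.98 0.23]
t 15.0 yaw 25.35 turned 58.99 rad 1.03 pos [ 0.5405 -0.1307  0.1959] F [ 0.82  1.07 -1.39] T [ 0.279 -0.26   0.003] sdTz 0.034 Ftool [0.61 1.2  1.39]
```

```bash

python3 -m pendant '[[0,0.03,0,0,0,1,10],[0,0,0,0,0,1,10],[0,0,0,0,0,0,10],[0,0,0,0,0,0,10],[0,0,0,0,0,0,10]]' >/dev/null; python3 tz.py 4

```

```text
t 15.62 yaw 23.34 turned 61.0 rad 1.065 pos [ 0.5405 -0.1307  0.1959] F [ 0.64  1.62 -1.36] T [ 0.256 -0.26  -0.003] sdTz 0.014 Ftool [1.24 1.23 1.37]
```

```bash

python3 -m pendant '[[0,0.15,0,0,0,1,10],[0,0,0,0,0,1,10],[0,0,0,0,0,0,10],[0,0,0,0,0,0,10],[0,0,0,0,0,0,10]]' >/dev/null; python3 tz.py 4

```

```text
t 16.23 yaw 21.35 turned 62.99 rad 1.099 pos [ 0.5407 -0.1307  0.1959] F [ 0.96  1.53 -2.05] T [ 0.226 -0.252  0.037] sdTz 0.03 Ftool [1.08 1.45 2.05]
```

```bash

python3 -m pendant '[[0,0.1,0,0,0,1,10],[0,0,0,0,0,1,10],[0,0,0,0,0,0,10],[0,0,0,0,0,0,10],[0,0,0,0,0,0,10]]' >/dev/null; python3 tz.py 4

```

```text
t 16.85 yaw 19.35 turned 64.99 rad 1.134 pos [ 0.5407 -0.1306  0.196 ] F [ 0.61  1.13 -1.42] T [ 0.177 -0.188 -0.007] sdTz 0.045 Ftool [0.86 0.95 1.42]
```

```bash

python3 -m pendant '[[0,0.03,0,0,0,1,10],[0,0,0,0,0,1,10],[0,0,0,0,0,0,10],[0,0,0,0,0,0,10],[0,0,0,0,0,0,10]]' >/dev/null; python3 tz.py 4

```

```text
t 17.47 yaw 17.35 turned 66.99 rad 1.169 pos [ 0.5408 -0.1306  0.1959] F [ 0.71  1.1  -1.61] T [ 0.168 -0.162  0.004] sdTz 0.035 Ftool [0.84 1.01 1.61]
```

```bash

python3 -m pendant '[[0,0.1,0,0,0,1,10],[0,0,0,0,0,1,10],[0,0,0,0,0,0,10],[0,0,0,0,0,0,10],[0,0,0,0,0,0,10]]' >/dev/null; python3 tz.py 4

```

```text
t 18.08 yaw 15.35 turned 68.99 rad 1.204 pos [ 0.5409 -0.1306  0.1959] F [ 0.3   0.42 -1.41] T [ 0.142 -0.076  0.064] sdTz 0.035 Ftool [0.32 0.4  1.41]
```

```bash

python3 -m pendant '[[0,0.1,0,0,0,1,10],[0,0,0,0,0,1,10],[0,0,0,0,0,0,10],[0,0,0,0,0,0,10],[0,0,0,0,0,0,10]]' >/dev/null; python3 tz.py 4

```

```text
t 18.7 yaw 13.35 turned 70.99 rad 1.239 pos [ 0.5409 -0.1305  0.1959] F [-0.44  0.13 -1.31] T [0.059 0.067 0.082] sdTz 0.019 Ftool [ 0.23 -0.4   1.31]
```

```bash

python3 -m pendant '[[0,0.03,0,0,0,1,10],[0,0,0,0,0,1,10],[0,0,0,0,0,0,10],[0,0,0,0,0,0,10],[0,0,0,0,0,0,10]]' >/dev/null; python3 tz.py 4
python3 - <<'E'
from h import *
o=r.get_obs();c=r.read_camera("wrist")
im=c["image"][:,:,::-1]
cv2.imwrite("pics/w10k.png",cv2.resize(im[170:290,240:390],None,fx=5,fy=5,interpolation=cv2.INTER_CUBIC))
E
```

```text
t 19.32 yaw 11.35 turned 72.99 rad 1.274 pos [ 0.541  -0.1305  0.1959] F [-0.58  0.17 -1.63] T [ 0.111  0.066 -0.023] sdTz 0.024 Ftool [ 0.28 -0.53  1.63]
```

View pics/w10k.png

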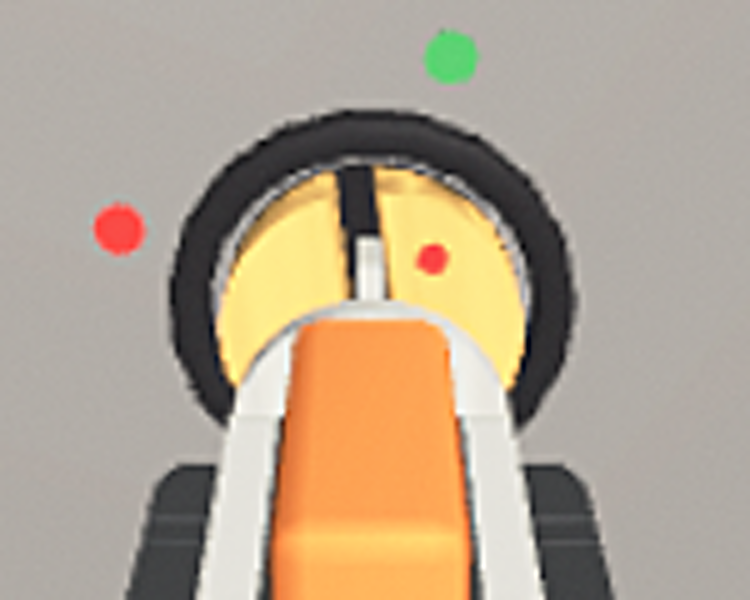

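Torque rose to 0.08 N·m and fell to zero; need to see where the cam is relative to the blade.

```bash
cat > sl.py <<'E'
from h import *
import sys
o=r.get_obs();c=r.read_camera("wrist");im=c["image"];W=wcam(o,c);m=c["mtx"]
name=sys.argv[1]
x0,y0,x1,y1=295,200,335,220;k=8
big=cv2.resize(im[y0:y1,x0:x1],None,fx=k,fy=k,interpolation=cv2.INTER_CUBIC).astype(int)
un=lambda p:((p[0]+.5)/k-.5+x0,(p[1]+.5)/k-.5+y0)
br=(big[...,0]-big[...,2]>50)&(big[...,1]>120)
E1=[];E2=[]
for y in range(30,big.shape[0]-40):
    cx=[x for x in range(100,220) if not br[y,x]]
    if not cx: continue
    # longest run
    runs=np.split(np.array(cx),np.where(np.diff(cx)>1)[0]+1);g=max(runs,key=len)
    if 20<len(g)<80: E1.append(plane(*wray(W,m,un((g[0],y))),.154)[:2]);E2.append(plane(*wray(W,m,un((g[-1],y))),.154)[:2])
def ang(E):
    vx,vy,_,_=cv2.fitLine((np.array(E)*1000).astype(np.float32),cv2.DIST_HUBER,0,.01,.01).ravel();a=np.degrees(np.arctan2(vy,vx));return a
R=o["eef_rot"];ky=np.degrees(np.arctan2(R[1,0],R[0,0]))
f=lambda a:(a+90)%180-90
print("n",len(E1),"slot world ang L,R",[round(float((ang(E)+180)%180),2) for E in(E1,E2)],"key x ang",round(float((ky+180)%180),2),"slot-key (ccw+)",[round(float(f(ang(E)-ky)),2) for E in (E1,E2)])
cv2.imwrite(f"pics/{name}.png",cv2.resize(im[170:290,240:390,::-1],None,fx=5,fy=5,interpolation=cv2.INTER_CUBIC))
E
python3 sl.py w11; python3 tz.py 4
```

```text
n 90 slot world ang L,R [103.85, 107.16] key x ang 101.35 slot-key (ccw+) [2.5, 5.81]
t 19.62 yaw 11.34 turned 73.0 rad 1.274 pos [ 0.541  -0.1306  0.196 ] F [-0.03  0.6  -1.39] T [0.105 0.071 0.019] sdTz 0.025 Ftool [0.59 0.09 1.39]
```

View pics/w11.png

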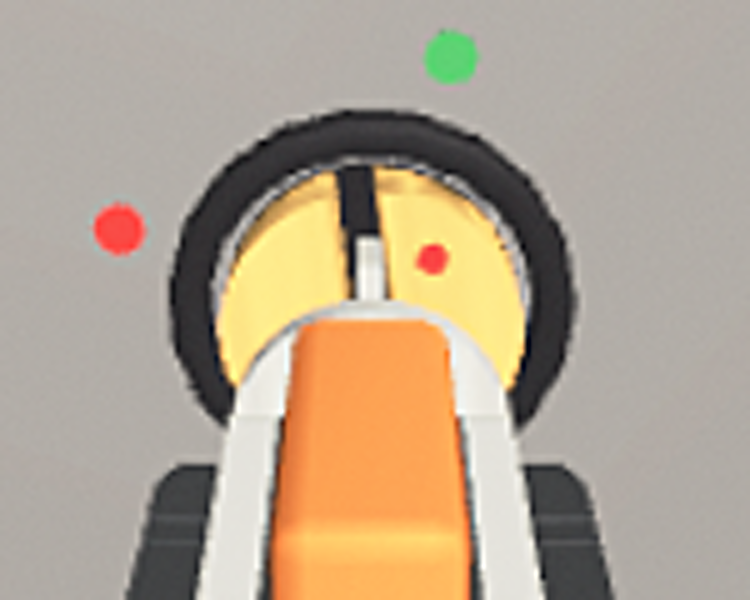

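The slot still trails the blade by about 4° (not snapped ahead yet). Continuing in 1° steps.

```bash

python3 -m pendant '[[0,0.03,0,0,0,1,10],[0,0,0,0,0,0,10],[0,0,0,0,0,0,10],[0,0,0,0,0,0,10],[0,0,0,0,0,0,10]]' >/dev/null; python3 tz.py 5

```

```text
t 20.28 yaw 10.34 turned 74.0 rad 1.291 pos [ 0.541  -0.1306  0.1959] F [-0.41  0.26 -0.83] T [0.105 0.079 0.015] sdTz 0.017 Ftool [ 0.33 -0.36  0.83]
```

```bash

python3 -m pendant '[[0,0.03,0,0,0,1,10],[0,0,0,0,0,0,10],[0,0,0,0,0,0,10],[0,0,0,0,0,0,10],[0,0,0,0,0,0,10]]' >/dev/null; python3 tz.py 5; python3 sl.py w12

```

```text
t 20.95 yaw 9.34 turned 75.0 rad 1.309 pos [ 0.541  -0.1305  0.1959] F [-1.05  0.61 -0.58] T [0.13  0.18  0.093] sdTz 0.024 Ftool [ 0.77 -0.94  0.58]
n 90 slot world ang L,R [100.16, 106.04] key x ang 99.34 slot-key (ccw+) [0.82, 6.7]
```

```bash

python3 -m pendant '[[0,0,0,0,0,1,10],[0,0,0,0,0,0,10],[0,0,0,0,0,0,10],[0,0,0,0,0,0,10],[0,0,0,0,0,0,10]]' >/dev/null; python3 tz.py 5; python3 sl.py w13

```

```text
t 21.67 yaw 8.35 turned 75.99 rad 1.326 pos [ 0.541  -0.1305  0.1959] F [-1.24  0.67 -1.35] T [0.144 0.256 0.119] sdTz 0.017 Ftool [ 0.84 -1.13  1.35]
n 90 slot world ang L,R [97.95, 105.11] key x ang 98.35 slot-key (ccw+) [-0.39, 6.77]
```

View pics/w13.png

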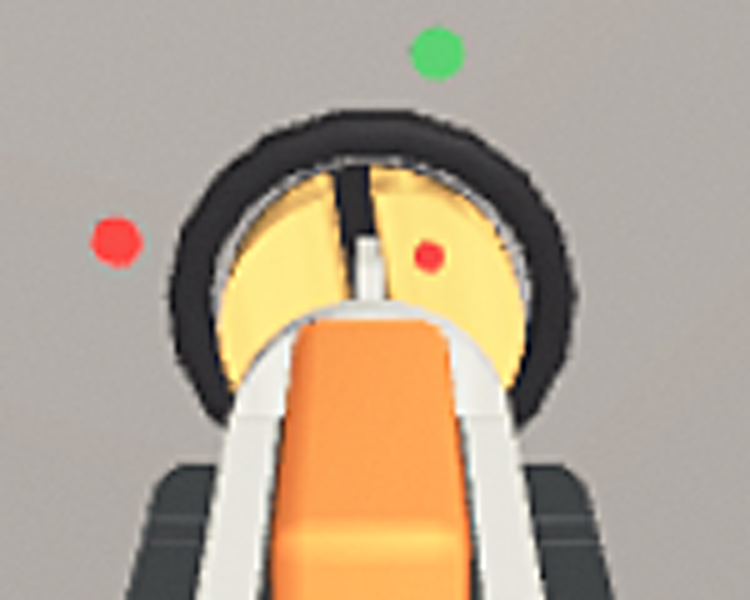

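```bash
cat > dot.py <<'E'
from h import *
C=np.array([.5414,-.1320])
def dot(im,W,m):  # im RGB
    x0,y0,x1,y1=240,100,400,260;k=4
    b=cv2.resize(im[y0:y1,x0:x1],None,fx=k,fy=k,interpolation=cv2.INTER_CUBIC).astype(int)
    M=((b[...,0]>190)&(b[...,1]<110)&(b[...,2]<110)).astype(np.uint8)
    n,l,st,ce=cv2.connectedComponentsWithStats(M);out=[]
    for i in range(1,n):
        if st[i,4]<60 or st[i,4]>6000: continue
        p=plane(*wray(W,m,((ce[i][0]+.5)/k-.5+x0,(ce[i][1]+.5)/k-.5+y0)),.154)[:2]-C
        if np.hypot(*p)<.018: out.append((np.hypot(*p)*1000,np.degrees(np.arctan2(p[1],p[0]))%360))
    return np.round(out,2)
if __name__=="__main__":
    o=r.get_obs();c=r.read_camera("wrist");d=dot(c["image"],wcam(o,c),c["mtx"]);print("dot",d)
E
python3 - <<'E'
from dot import *
c=r.read_camera("wrist");m=c["mtx"]
for n in("5","6"):
    s=np.load(f"s{n}.npz");print(n,dot(cv2.imread(f"pics/w{n}.png")[:,:,::-1],wcam({"position":s["p"],"eef_rot":s["R"]},c),m))
for f,p,y in [("w9k",[.5405,-.1307,.1958],29.52),("w10k",[.541,-.1305,.1959],11.35),("w11",[.541,-.1306,.196],11.34),("w12",[.541,-.1305,.1959],9.34),("w13",[.541,-.1305,.1959],8.35)]:
    im=np.zeros((400,640,3),np.uint8);im[170:290,240:390]=cv2.resize(cv2.imread(f"pics/{f}.png"),(150,120),interpolation=cv2.INTER_AREA)[:,:,::-1]
    a=np.radians(y);R=np.array([[-np.sin(a),np.cos(a),0],[np.cos(a),np.sin(a),0],[0,0,-1]])
    print(f,y,dot(im,wcam({"position":np.array(p),"eef_rot":R},c),m))
E
python3 tz.py 6
```

```text
5 [[ 13.75 127.67]]
6 [[ 13.57 126.57]]
w9k 29.52 [[ 13.56  79.72]
 [ 12.78 251.35]]
w10k 11.35 [[ 13.44  63.44]
 [ 17.07 242.53]]
w11 11.34 [[ 13.31  63.09]
 [ 11.21 222.99]]
w12 9.34 [[ 13.42  63.21]
 [ 17.27 240.52]]
w13 8.35 [[13.38 63.16]]
t 22.07 yaw 8.34 turned 76.0 rad 1.326 pos [ 0.541  -0.1306  0.1959] F [-1.33  0.43 -0.93] T [0.092 0.263 0.128] sdTz 0.017 Ftool [ 0.62 -1.25  0.93]
```

The cam's own dot gives its angle: 47° at 54.8° of key turn, then a constant ~64° (1.12 rad) from 73° to 76° while torque climbs to 0.12 N·m. With the earlier rise and drop (0.08 → 0), it looks seated at its stop. Testing harmlessly: turn the key back 5° within its play and see whether the cam stays.

```bash
python3 dot.py
python3 -m pendant '[[0,0,0,0,0,-2,10],[0,0,0,0,0,-2,10],[0,0,0,0,0,-1,10],[0,0,0,0,0,0,10],[0,0,0,0,0,0,10]]' >/dev/null; python3 tz.py 4;python3 dot.py
python3 -m pendant '[[0,0,0,0,0,-1,10],[0,0,0,0,0,-1,10],[0,0,0,0,0,-1,10],[0,0,0,0,0,0,10],[0,0,0,0,0,0,10]]' >/dev/null; python3 tz.py 4;python3 dot.py; python3 sl.py w14
```

```text
dot [[13.36 63.  ]]
t 22.73 yaw 13.31 turned 71.03 rad 1.24 pos [ 0.5412 -0.1306  0.196 ] F [-0.21  0.25 -0.91] T [-0.038  0.064  0.   ] sdTz 0.016 Ftool [ 0.29 -0.15  0.91]
dot [[ 13.44  64.53]
 [ 12.89 233.75]]
t 23.4 yaw 16.34 turned 68.0 rad 1.187 pos [ 0.5411 -0.1305  0.1959] F [ 0.4   0.1  -1.05] T [-0.001  0.01  -0.029] sdTz 0.021 Ftool [-0.02  0.41  1.05]
dot [[ 13.32  63.89]
 [ 11.8  232.55]]
n 90 slot world ang L,R [108.41, 108.47] key x ang 106.34 slot-key (ccw+) [2.08, 2.13]
```

View pics/w14.png

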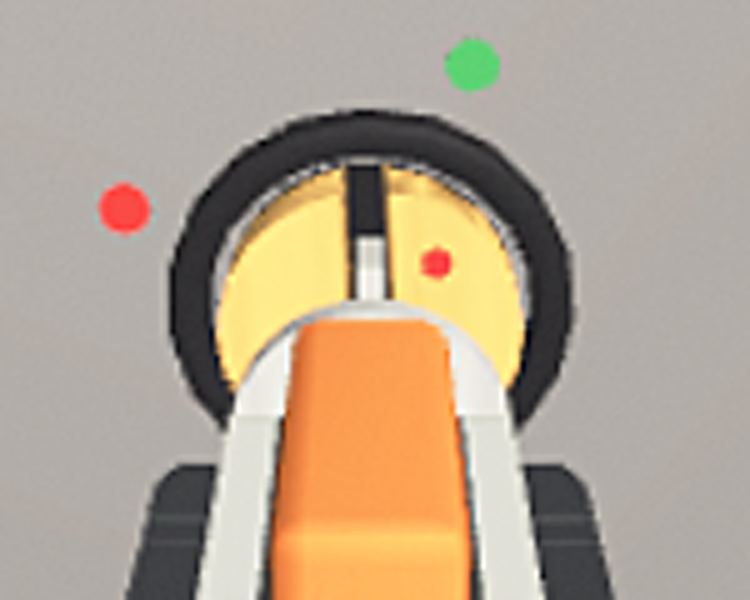

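Turning the key back 8° left the cam where it was (dot 63.9° vs 63.2°): it is seated by itself. Aligning the blade to the slot (2° more) and lifting straight out.

```bash

python3 -m pendant '[[0,0,0,0,0,-1,10],[0,0,0,0,0,-1,10],[0,0,-1,0,0,0,10],[0,0,-2,0,0,0,10],[0,0,-2,0,0,0,10]]'; python3 tz.py 2;python3 dot.py
python3 -m pendant '[[0,0,-3,0,0,0,10],[0,0,-3,0,0,0,10],[0,0,-4,0,0,0,10],[0,0,-8,0,0,0,10],[0,0,-12,0,0,0,10]]'; python3 tz.py 2;python3 dot.py; python3 sl.py w15
```

```text
clock: 23.97
position: [0.5411, -0.1305, 0.2011]
eef_rot: [[-0.315, 0.949, 0.0], [0.949, 0.315, 0.0], [0.0, 0.0, -1.0]]
ft_force: [0.0, 0.9, -0.6]
grip_width: 0.0152
t 24.02 yaw 18.34 turned 66.0 rad 1.152 pos [ 0.5412 -0.1306  0.2015] F [ 0.14  0.57 -0.85] T [ 0.017 -0.019  0.015] sdTz 0.005 Ftool [0.5  0.32 0.85]
dot [[ 13.52  64.31]
 [ 14.14 245.43]]
clock: 24.53
position: [0.5408, -0.1304, 0.2311]
eef_rot: [[-0.315, 0.949, -0.001], [0.949, 0.315, 0.001], [0.001, -0.001, -1.0]]
ft_force: [-0.4, 0.4, -1.4]
grip_width: 0.0152
t 24.58 yaw 18.35 turned 65.99 rad 1.152 pos [ 0.5417 -0.1308  0.2339] F [0.18 0.41 0.33] T [ 0.001 -0.054 -0.002] sdTz 0.031 Ftool [ 0.34  0.3  -0.33]
dot [[13.5  64.47]]
n 90 slot world ang L,R [109.46, 109.22] key x ang 108.35 slot-key (ccw+) [1.11, 0.87]
```

View pics/w15.png

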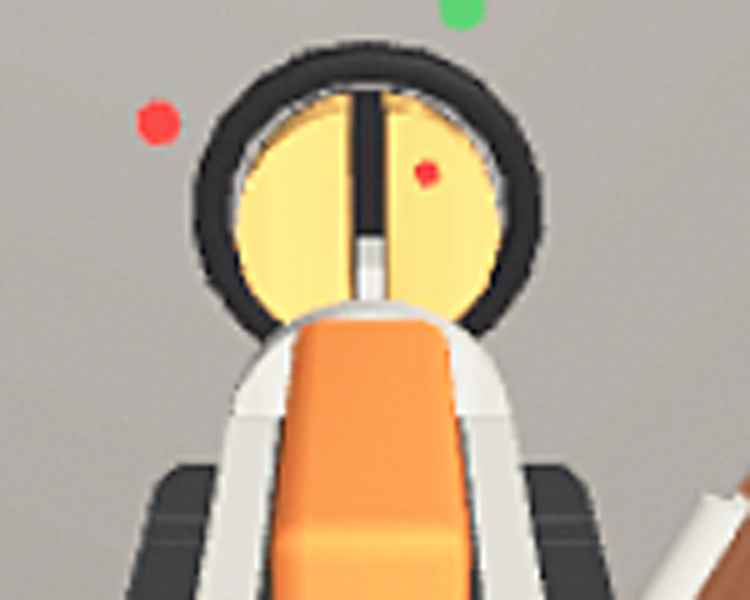

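The cam holds by itself with the key out: slot at −70.7°, i.e. 65° (1.13 rad) from its start. Raising and turning back for the block.

```bash

python3 -m pendant '[[0,0,-10,0,0,-3,10],[0,0,-12,0,0,-6,10],[0,0,-10,0,0,-7,10],[0,0,-3,0,0,-7,10],[0,0,0,0,0,-7,10]]'
python3 -m pendant '[[0,0,0,0,0,-7,10],[0,0,0,0,0,-7,10],[0,0,0,0,0,-7,10],[0,0,0,0,0,-6,10],[0,0,0,0,0,-3.8,10]]'
python3 go.py .5172 .158 .265 79.14
```

```text
clock: 25.15
position: [0.5412, -0.1306, 0.2663]
eef_rot: [[-0.751, 0.66, 0.001], [0.66, 0.751, -0.0], [-0.001, 0.0, -1.0]]
ft_force: [-0.1, 0.1, -0.7]
grip_width: 0.0153
clock: 25.57
position: [0.5409, -0.1305, 0.2653]
eef_rot: [[-0.983, 0.183, -0.001], [0.183, 0.983, 0.0], [0.001, 0.0, -1.0]]
ft_force: [0.4, 0.2, -1.6]
grip_width: 0.0156
shift [ 75.95 279.29   0.44] az 0.33468840941945643 yaw 79.47 pos [ 0.5409 -0.1305  0.2653] tilt [-9.e-04  5.e-04 -1.e+00] F [ 0.39  0.23 -1.58] T [-0.059  0.005 -0.024] g 0.0156 t 25.5667
```

```bash

python3 -m pendant '[[4,16,0,0,0,0.3,10],[8,29,0,0,0,0,10],[9,33,0,0,0,0,10],[10,36,0,0,0,0,10],[10,36,0,0,0,0,10]]'
python3 -m pendant '[[10,36,0,0,0,0,10],[10,36,0,0,0,0,10],[9,33,0,0,0,0,10],[6,24.5,0,0,0,0,10],[0,0,0,0,0,0,10]]'
python3 -m pendant '[[0,0,0,0,0,0,10],[0,0,0,0,0,0,10],[0,0,0,0,0,0,10],[0,0,0,0,0,0,10],[0,0,0,0,0,0,10]]'
python3 go.py .5172 .158 .12 79.14
python3 - <<'E'
from h import *
o=r.get_obs();c=r.read_camera("wrist");im=c["image"][:,:,::-1]
np.savez("s16.npz",p=o["position"],R=o["eef_rot"]);cv2.imwrite("pics/w16.png",im)
cv2.imwrite("pics/w16k.png",cv2.resize(im[130:250,255:375],None,fx=5,fy=5,interpolation=cv2.INTER_CUBIC))
E
```

```text
clock: 25.98
position: [0.5292, 0.0258, 0.2653]
eef_rot: [[-0.981, 0.194, -0.001], [0.194, 0.981, 0.0], [0.001, -0.0, -1.0]]
ft_force: [1.0, 0.1, -0.8]
grip_width: 0.0154
clock: 26.4
position: [0.5197, 0.1622, 0.2654]
eef_rot: [[-0.982, 0.19, -0.001], [0.19, 0.982, 0.001], [0.001, 0.001, -1.0]]
ft_force: [-0.1, 0.0, -1.6]
grip_width: 0.0154
clock: 26.82
position: [0.5207, 0.1575, 0.2659]
eef_rot: [[-0.981, 0.195, 0.0], [0.195, 0.981, 0.0], [-0.0, 0.0, -1.0]]
ft_force: [0.3, 0.0, -1.1]
grip_width: 0.0154
shift [  3.48  -0.21 145.94] az -0.37550110534346004 yaw 78.76 pos [0.5207 0.1575 0.2659] tilt [ 0.  0. -1.] F [ 0.31  0.03 -1.08] T [ 0.005 -0.013 -0.016] g 0.0154 t 26.8167
```

View pics/w16k.png

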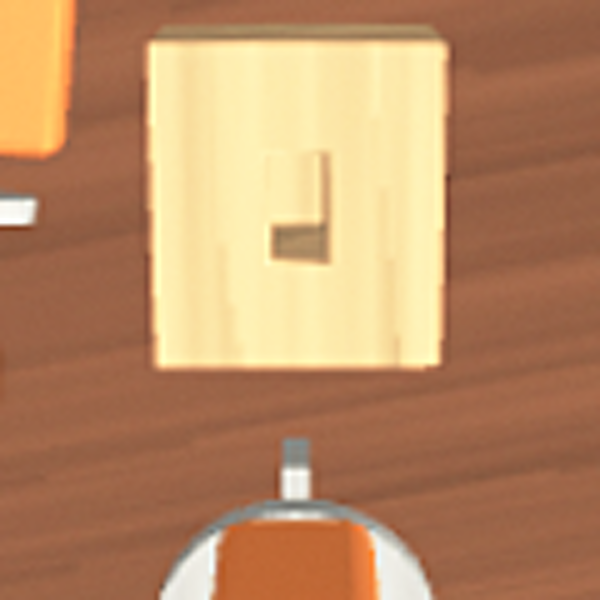

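```bash
python3 - <<'E'
from h import *
c=r.read_camera("wrist");s=np.load("s16.npz");o={"position":s["p"],"eef_rot":s["R"]}
exec(open("m1.py").read())
an([(147,42),(449,42),(441,368),(154,368)],.045,(255,130),5)
an([(267,150),(331,150),(331,264),(271,261)],.045,(255,130),5)
E
python3 go.py .5172 .158 .12 79.14
```

```text
0.045 ctr [0.5183 0.1582 0.045 ] len 0.0809 0.0712 ang -11.3 78.77
0.045 ctr [0.518  0.1588 0.045 ] len 0.0278 0.0149 ang -10.19 77.33
shift [  3.41  -0.49 145.99] az -0.35151711465253754 yaw 78.79 pos [0.5206 0.1578 0.266 ] tilt [ 1.e-04  1.e-04 -1.e+00] F [ 0.04 -0.76 -0.95] T [-0.019 -0.017  0.002] g 0.0151 t 26.9167
```

Pocket at (300,207) measures (0.518, 0.158), matching the recorded grasp pose. Correcting and lowering.

```bash

python3 -m pendant '[[3.4,-0.2,10,0,0,-0.3,10],[0,0,25,0,0,0,10],[0,0,30,0,0,0,10],[0,0,30,0,0,0,10],[0,0,20,0,0,0,10]]'
python3 -m pendant '[[0,0,10,0,0,0,10],[0,0,0,0,0,0,10],[0,0,0,0,0,0,10],[0,0,0,0,0,0,10],[0,0,0,0,0,0,10]]'
python3 go.py .5172 .158 .061 79.14
python3 - <<'E'
from h import *
o=r.get_obs();c=r.read_camera("wrist");im=c["image"][:,:,::-1]
cv2.imwrite("pics/w17k.png",cv2.resize(im[130:280,255:375],None,fx=4,fy=4,interpolation=cv2.INTER_CUBIC))
E
```

```text
clock: 27.33
position: [0.5164, 0.1584, 0.1488]
eef_rot: [[-0.982, 0.189, -0.002], [0.189, 0.982, -0.0], [0.002, -0.001, -1.0]]
ft_force: [-0.2, 0.5, -1.8]
grip_width: 0.0151
clock: 27.75
position: [0.5177, 0.1589, 0.1423]
eef_rot: [[-0.982, 0.188, 0.002], [0.188, 0.982, 0.0], [-0.002, 0.001, -1.0]]
ft_force: [-1.0, -0.6, -1.7]
grip_width: 0.0154
shift [ 0.52 -1.08 81.31] az -0.0006561242414022672 yaw 79.14 pos [0.5177 0.1589 0.1423] tilt [ 2.3e-03  5.0e-04 -1.0e+00] F [-0.98 -0.57 -1.73] T [ 0.028 -0.021  0.002] g 0.0154 t 27.75
```

View pics/w17k.png

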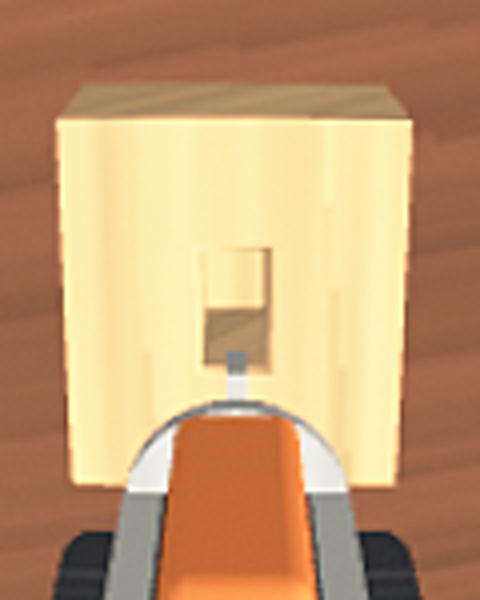

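Blade (237,365) is centred over the pocket (236,307). Lowering.

```bash

python3 -m pendant '[[0.3,-0.5,8,0,0,0,10],[0,0,10,0,0,0,10],[0,0,10,0,0,0,10],[0,0,8,0,0,0,10],[0,0,6,0,0,0,10]]'
python3 go.py .5172 .158 .061 79.14
python3 -m pendant '[[0,0,6,0,0,0,10],[0,0,7,0,0,0,10],[0,0,7,0,0,0,10],[0,0,7,0,0,0,10],[0,0,5,0,0,0,10]]'
python3 go.py .5172 .158 .061 79.14
```

```text
clock: 28.22
position: [0.5163, 0.1583, 0.0974]
eef_rot: [[-0.982, 0.188, -0.002], [0.188, 0.982, -0.0], [0.002, -0.0, -1.0]]
ft_force: [-0.6, 0.5, -0.9]
grip_width: 0.0152
shift [-0.99 -0.14 36.41] az 0.0017511145168782605 yaw 79.14 pos [0.5163 0.1583 0.0974] tilt [-1.6e-03 -2.0e-04 -1.0e+00] F [-0.56  0.47 -0.87] T [-0.036 -0.041  0.004] g 0.0152 t 28.2167
clock: 28.63
position: [0.5166, 0.1584, 0.0661]
eef_rot: [[-0.982, 0.188, -0.0], [0.188, 0.982, 0.0], [0.0, -0.0, -1.0]]
ft_force: [0.3, 0.2, -1.3]
grip_width: 0.0156
shift [-0.65 -0.28  5.07] az 0.0005281122147664519 yaw 79.14 pos [0.5166 0.1584 0.0661] tilt [-4.e-04  0.e+00 -1.e+00] F [ 0.27  0.18 -1.3 ] T [-0.08  -0.066 -0.005] g 0.0156 t 28.6333
```

```bash

python3 -m pendant '[[0,0,1,0,0,0,10],[0,0,1,0,0,0,10],[0,0,1,0,0,0,10],[0,0,0.5,0,0,0,10],[0,0,0,0,0,0,10]]'
python3 go.py .5172 .158 .061 79.14
python3 -m pendant '[[0,0,0.4,0,0,0,10],[0,0,0.3,0,0,0,10],[0,0,0,0,0,0,10],[0,0,0,0,0,0,10],[0,0,0,0,0,0,10]]'
python3 go.py .5172 .158 .061 79.14
```

```text
clock: 29.05
position: [0.5168, 0.1584, 0.0636]
eef_rot: [[-0.982, 0.188, 0.0], [0.188, 0.982, 0.0], [-0.0, 0.0, -1.0]]
ft_force: [-0.1, -0.8, -0.9]
grip_width: 0.0157
shift [-0.43 -0.33  2.63] az 0.0025880166776062197 yaw 79.14 pos [0.5168 0.1584 0.0636] tilt [ 4.e-04  1.e-04 -1.e+00] F [-0.09 -0.77 -0.87] T [ 0.009 -0.033  0.031] g 0.0157 t 29.05
clock: 29.47
position: [0.5168, 0.1584, 0.0628]
eef_rot: [[-0.982, 0.188, 0.0], [0.188, 0.982, 0.0], [-0.0, 0.0, -1.0]]
ft_force: [-0.1, -0.1, -0.6]
grip_width: 0.0155
shift [-0.52 -0.33  1.79] az 0.004675121540770988 yaw 79.14 pos [0.5168 0.1584 0.0628] tilt [ 1.e-04  1.e-04 -1.e+00] F [-0.15 -0.06 -0.58] T [-0.027  0.005  0.011] g 0.0155 t 29.4667
```

```bash

python3 -m pendant '[[0,0,0.7,0,0,0,10],[0,0,0.6,0,0,0,10],[0,0,0.2,0,0,0,10],[0,0,0,0,0,0,10],[0,0,0,0,0,0,10]]'
python3 go.py .5172 .158 .061 79.14
python3 -m pendant '[[0,0,0.3,0,0,0,10],[0,0,0,0,0,0,10],[0,0,0,0,0,0,10],[0,0,0,0,0,0,10],[0,0,0,0,0,0,10]]'
python3 go.py .5172 .158 .061 79.14
```

```text
clock: 29.88
position: [0.5167, 0.1584, 0.0612]
eef_rot: [[-0.982, 0.188, -0.0], [0.188, 0.982, 0.0], [0.0, 0.0, -1.0]]
ft_force: [0.6, -0.2, -1.3]
grip_width: 0.015
shift [-0.56 -0.32  0.22] az 0.002351850449102244 yaw 79.14 pos [0.5167 0.1584 0.0612] tilt [-0.e+00  1.e-04 -1.e+00] F [ 0.65 -0.2  -1.27] T [-0.002  0.038 -0.046] g 0.015 t 29.8833
clock: 30.3
position: [0.5167, 0.1584, 0.061]
eef_rot: [[-0.982, 0.188, 0.0], [0.188, 0.982, 0.0], [-0.0, 0.0, -1.0]]
ft_force: [-0.3, -0.8, -1.2]
grip_width: 0.0154
shift [-0.53 -0.34 -0.03] az 0.00220063570259299 yaw 79.14 pos [0.5167 0.1584 0.061 ] tilt [ 1.e-04  1.e-04 -1.e+00] F [-0.33 -0.81 -1.2 ] T [-0.002  0.023  0.015] g 0.0154 t 30.3
```

```bash

for i in 1 2; do python3 -m pendant '[[0,0,0.3,0,0,0,10],[0,0,0,0,0,0,10],[0,0,0,0,0,0,10],[0,0,0,0,0,0,10],[0,0,0,0,0,0,10]]' | grep -E "pos|force"; done; python3 tz.py 3
```

```text
position: [0.5168, 0.1584, 0.0609]
ft_force: [-0.8, -0.4, 5.4]
position: [0.5168, 0.1585, 0.0609]
ft_force: [-2.9, 0.4, 10.0]
t 31.23 yaw 79.15 turned 5.19 rad 0.091 pos [0.5168 0.1584 0.0609] F [-2.87 -0.05  9.58] T [-0.107  0.454  0.022] sdTz 0.028 Ftool [ 2.8  -0.59 -9.59]
```

Collar rests on the wood at the same height as when picked up (0.0609). Releasing the load slightly and opening.

```bash

python3 -m pendant '[[0,0,-0.4,0,0,0,10],[0,0,0,0,0,0,20],[0,0,0,0,0,0,32],[0,0,0,0,0,0,45],[0,0,0,0,0,0,45]]'
python3 -m pendant '[[0,0,0,0,0,0,45],[0,0,0,0,0,0,45],[0,0,-3,0,0,0,45],[0,0,-10,0,0,0,45],[0,0,-20,0,0,0,45]]'
python3 -m pendant '[[0,0,-30,0,0,0,45],[0,0,-30,0,0,0,45],[0,0,-30,0,0,0,45],[0,0,-30,0,0,0,45],[0,0,-20,0,0,0,45]]'
python3 - <<'E'
from h import *
from dot import dot
o=r.get_obs();c=r.read_camera("wrist");s=r.read_camera("side");im=c["image"][:,:,::-1]
print(o["position"],o["ft_force"])
cv2.imwrite("pics/w18.png",im)
cv2.imwrite("pics/s18.png",cv2.resize(s["image"][130:300,270:380,::-1],None,fx=3.5,fy=3.5,interpolation=cv2.INTER_CUBIC))
cv2.imwrite("pics/w18k.png",cv2.resize(im[120:230,260:370],None,fx=5,fy=5,interpolation=cv2.INTER_CUBIC))
E
```

```text
clock: 31.7
position: [0.5167, 0.1584, 0.0606]
eef_rot: [[-0.982, 0.188, -0.0], [0.188, 0.982, 0.0], [0.0, 0.0, -1.0]]
ft_force: [0.6, -0.5, -0.2]
grip_width: 0.0448
clock: 32.12
position: [0.5159, 0.1582, 0.0932]
eef_rot: [[-0.982, 0.188, -0.003], [0.188, 0.982, -0.0], [0.003, -0.001, -1.0]]
ft_force: [0.4, 0.2, -0.4]
grip_width: 0.0448
clock: 32.53
position: [0.5169, 0.1585, 0.2376]
eef_rot: [[-0.982, 0.188, 0.003], [0.188, 0.982, 0.001], [-0.003, 0.001, -1.0]]
ft_force: [0.4, 0.0, 0.3]
grip_width: 0.0452
[0.5169466  0.15849509 0.23760587] [0.4458598  0.0432946  0.28757316]
```

View pics/w18.png

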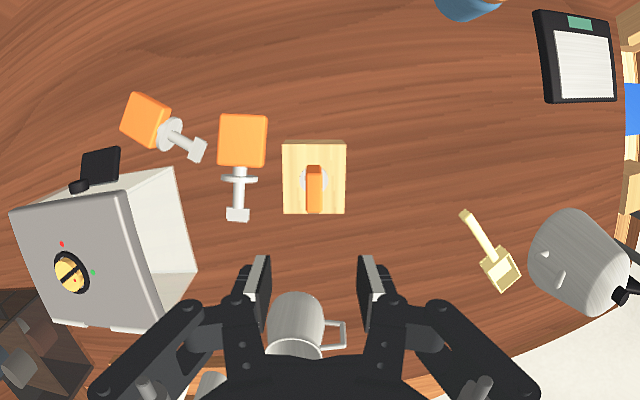

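View pics/s18.png

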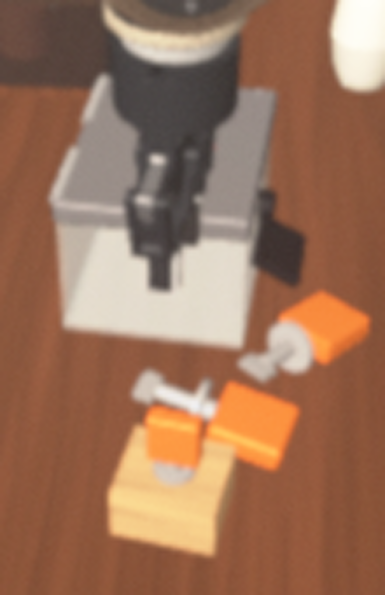

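View pics/w18k.png

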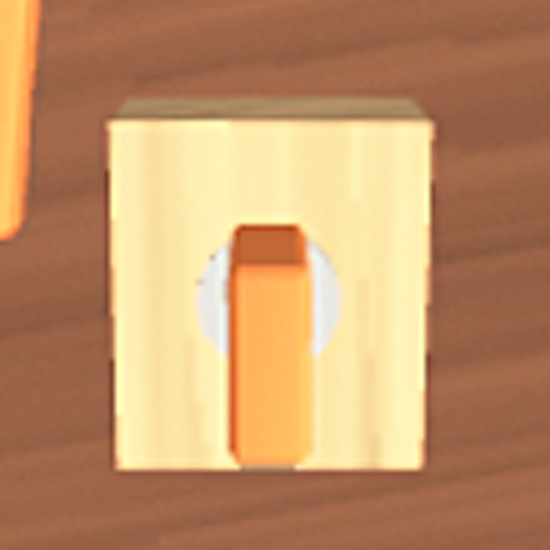

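Key stands upright in its block, collar on the wood (w18k 270,300). The two bigger keys lie on the shelf; they already lay like that in w1 at 1.6 s, when nothing had come near them (they tipped by themselves after the start picture). Final check of the cam and the scene.

```bash
python3 - <<'E'
from h import *
t=r.read_camera("top");cv2.imwrite("pics/t19.png",t["image"][:,:,::-1])
a=cv2.imread("pics/w18.png")[235:310,30:120];b=t["image"][150:220,300:390,::-1]
cv2.imwrite("pics/c19.png",np.vstack([cv2.resize(a,(450,375),interpolation=2),cv2.resize(b,(450,350),interpolation=2)])[:600])
c=r.read_camera("wrist");cv2.imwrite("pics/w19k.png",cv2.resize(c["image"][120:230,260:370,::-1],None,fx=5,fy=5,interpolation=2))
m=c["mtx"];o=r.get_obs();W=wcam(o,c)
u=lambda x,off,f:((x[0]+.5)/f-.5+off[0],(x[1]+.5)/f-.5+off[1])
P=np.array([plane(*wray(W,m,u(x,(260,120),5)),.101) for x in [(230,265),(313,265),(312,467),(232,467)]]);v=P[3]-P[0]+P[2]-P[1];print("key",P.mean(0),np.degrees(np.arctan2(v[1],v[0])),np.linalg.norm(v)/2)
E
python3 go.py .5 .1 .25
```

```text
key [0.51580413 0.15842677 0.101     ] -10.698967288879773 0.03934187793048812
shift [  5.21 -60.42 -15.58] az  yaw 79.15 pos [0.5165 0.1584 0.2345] tilt [ 1.2e-03  3.0e-04 -1.0e+00] F [-0.   -0.36 -0.22] T [0.034 0.037 0.03 ] g 0.0451 t 32.7333
```

View pics/c19.png

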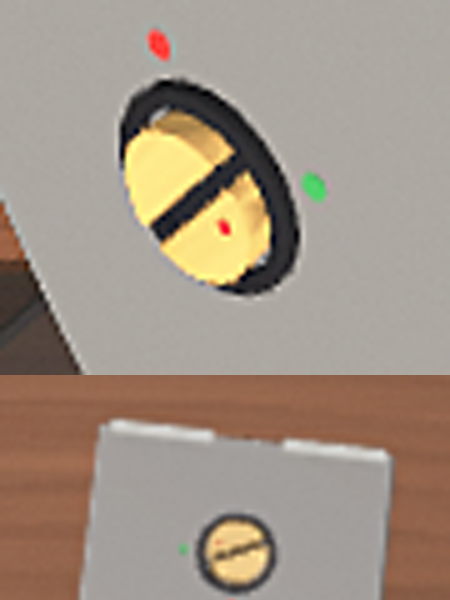

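View pics/t19.png

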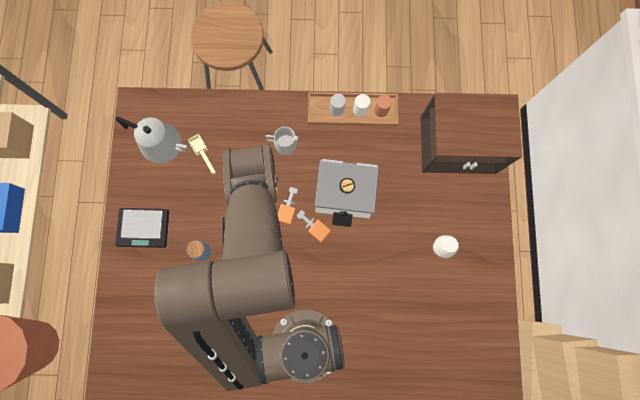

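The cam still stands turned (slot near the green dot, 8 s after the key left it), and the jug, scoop, jar and cups are where they were. Handing in.

```bash
python3 -c "
from plant import r
print(r.finish_job())"
```

```text
the job is handed in; nothing more can be done
None
```

The lid is locked and the key is back upright in its block; I handed the job in at about 33 s of the 72 s allowed.

- **Key:** I took the smallest orange key, the only one in the wooden block. I lowered its blade to the slot floor, where the contact force was about 5.5 N.
- **Turning:** The torque rose to 0.08 N·m and fell back to zero. It then climbed to about 0.13 N·m while the cam's dot stayed still, so I stopped there.
- **Lock check:** The cam stayed put when I turned the key back 8° within its play. With the key lifted out, the slot measured 65° (1.13 rad) from its start, just inside the 1.12–1.58 range. It still stood there about 8 s later. The "click" is judged from that torque drop and the cam holding on its own, because nothing shows it directly.
- **Key return:** It stands with its collar on the wood, at the same height as when I picked it up. Its measured position is within about 2 mm of where it started.
- **Other things:** The jug, scoop, jar and cups look unmoved in the last top view.
- **One disagreement:** In the first pictures the two larger spare keys stood upright, but by 1.6 s they lay on the shelf. The gripper had only passed at about 0.23 m or higher, and I noticed no contact force, so I believe they tipped over by themselves. I left them alone.

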